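# Dial open the diamond-wheel chest

## Robot

A 7-joint arm with a two-finger parallel gripper is mounted at the origin on the work surface. World frame = base frame: x ahead of the robot, y to its left, z up, the work surface at z = 0. Lengths are in m, angles in rad, forces in N, time in s.
With the tool pointing down it reaches from about 0.425 to 0.975 m from the base axis. Payload 16.7 kg.
Tool frame: the origin (TCP) lies at the centre of the arm's flange, where the gripper is bolted on; the fingertips stand 173 mm ahead of it and the grasp point (between the pads) lies 155 mm ahead of it; z points along the fingers, y is the line along which they close (so a half turn about z gives the same grasp; the last joint's range is limited). The gripper opens to 85 mm and grips with 20 to 120 N. Pads are 22 mm wide; open, the fingers measure 114 mm over their backs; the gripper's body (76 mm by 85 mm) begins 54 mm behind the grasp point. The pads swing forward as they close: fully open they stand 13 mm farther back than shut.
Start: joints at [-1.448, 0.426, 0.074, 1.606, -0.034, 1.111, -0.067], TCP at [0.181, 0.65, 0.405] pointing down, gripper open.
Joint ranges: [-2.85, 2.85], [-0.5, 2.14], [-1.23, 1.37], [0.21, 2.46], [-1.02, 4.16], [0.16, 2.05], [-2.73, 2.73]. Speed limits (rad/s): [1.89, 1.89, 2.39, 2.39, 3.01, 3.01, 3.01].

## Interface

Orientations are given as a unit quaternion [x, y, z, w].
In Python, from cell import * gives the robot as it stands.
- The arm moves only by the tool send_rows, never from a script. Its argument "deltas" is a list of rows, each an object of numbers: "x", "y", "z": the shift along the world's x, y, z in cm; "ax", "ay", "az": the turn, a rotation vector about the world's x, y, z in rad. In form: [{"x": .., "y": .., "z": .., "ax": .., "ay": .., "az": ..}, ...]. A call has exactly 5 rows; each row is the pose to reach, as a shift and turn from the pose commanded when the call began; what a row does not reach only later rows make up. A row lasts 1/12 s, in which the tool goes at most 41.7 mm and 7.16 degrees, less where a joint would pass 70% of its speed; a pose out of reach is approached as far as the arm can. A call with a gripper value outside its range is refused whole. "grip" is the gripper command: -1 is fully open, 1 is shut, values between are in proportion, set as the call begins (left out, the last holds). The fingers move at their own pace and stop on an object; the grip force is fixed at half the most. Time passes only in rows, so rows that repeat a pose let the fingers close, or fill a call up. It gives the time, the measured TCP pose, the force, the opening and the grip force at its end, in the units of the state.
- read_state(): the state, without advancing time (a new reading comes with each control period).
- snapshot(name): name is "scene" or "top" or "wrist"; returns the picture (384x512x3 uint8, red, green, blue); there is no depth.
- camera_params(name): a dict with "vfov" (degrees; the focal length in pixels is half the picture's height over the tangent of half this angle, whatever the lens; pixels are square), "cx", "cy" (the principal point, pixels), "D" ([k1, k2, p1, p2, k3] as OpenCV has them; the pictures are not rectified), "camera_from_world" (4x4, takes a point from world to camera coordinates). Camera axes: x right, y up, looking along -z (the intrinsics and any distortion apply to the point x, -y, -z); pixel columns grow to the right and rows downward; lengths in m; the calibration is good to about 2 mm. A picture is of the moment at which its call begins: read the wrist's pose just before it. camera_params takes no time and is no camera call; for the wrist camera it gives the pose at the moment of the call.
- job_done(): hands the job in; it is judged then, once.
The state is a dict: "time": time; "joints": joint angles; "dq": joint speeds; "effort": joint torques, N m; "eef_pos": TCP position; "eef_rot": TCP orientation; "ft_force": force on the tool from outside, world axes, zero at the start; "ft_torque": the same for the moment, N m; "finger_gap": finger opening in m; "grip_force": force on a finger pad.
Only numpy, scipy, OpenCV 4.12 (cv2) and the standard library are available. Lean on these libraries where they do the work, as an engineer would, in place of code of your own. Each camera call takes 0.05 s, during which the arm holds its last target. There are 200 camera calls.

## Task

Open the steel chest of diamond wheels on the glass-cutter's bench by its combination, 25 - 30 - 18. Turn the dial clockwise past 25 once and stop when 25 comes again, counterclockwise past 30 once and stop when 30 comes again, slowly clockwise to 18 where you feel it catch, then back counterclockwise until it comes to a firm stop, which draws the bolt; never force the dial against catch or stop, nor the lid against its bolt. Then raise the lid by its handle well past half way, leave it standing open, and leave the things beside the chest alone.

Things in the scene. Friction and masses are not known exactly. Their poses are not given: they have to be found in the camera images.
- dial (a joint): dial angle in rad, positive counterclockwise seen from above, counted on over whole turns; 0 has the zero mark at the index. Numbers 0 to 39 increase clockwise round its face, so the number dialed is angle * 40 / (2 pi) modulo 40 (0.157 rad each): turning counterclockwise raises it. Starts within 1.2 rad of 0, so 25 comes clockwise at -2.356, then -8.639. Turns with 0.05 to 0.1 N m, stays where left.
- dial_center (a point): on the dial's upright axis, half-way up its grip. Dial: black disc 84 mm across, its face 11 mm below this point. Grip: a steel wing (bar) 66 mm long, 12 mm thick, standing 11 mm above to 11 mm below this point, along the line from number 0 (point's x axis, turns with the dial) to 20, with a 28 mm hub. Pinch it, or push either half round with shut fingertips set down beside it.
- zero_mark (a point): the dial's number 0, the broadest (3 mm) of its white marks, on the face 38 mm from the axis; turns with the dial. Every fifth mark is longer. The wing's zero end has a white line on top. 25 and 30 must be stopped at to within one number, without overshooting and coming back. From 25 (-8.639 rad) to 30 the second time is 7.07 rad counterclockwise (-1.571), from there to 18 1.89 rad clockwise.
- index_mark (a point): fixed index: a white bar on the 100 mm steel plate round the dial, 46 mm from the axis on the side away from the lid's handle; the number beside it is the one dialed. Its x axis points level from the dial's axis to the hinge.
- lock_case: the lock's case under the lid, hidden; holds the stops. Dialed right, the dial catches on a hard stop within one number below 18 (at -3.5 to -3.6 rad). If it goes past 16 freely a number was missed: start again with two whole clockwise turns and on to 25. Force on the stops must stay below 20 N (about 25 N of fingertip push on the wing's end), so push the last part slower than 20 mm/s.
- strike: small steel ledge inside the chest's front wall that the locked bolt sits under, hidden. From the catch, counterclockwise turning draws the bolt against 0.1 to 0.35 N m to a second hard stop, 20 to 50 degrees on: the worn linkage's slack differs each time, and only within 3 degrees of that stop is the bolt clear. It stays drawn when let go. Force on this ledge must stay below 20 N.
- lid_handle (a point): centre of the lid's handle: a steel bar 100 mm long, 11 mm thick, parallel to the hinge, 35 mm above the lid's top on two 8 mm posts 85 mm apart. The dial's axis is 95 mm from it towards the hinge, the lid's front edge 30 mm the other way.
- lid_hinge (a point): middle of the lid's hinge line at the chest's far upper edge, at the height of the lid's underside; y axis along the hinge line. Lid: 240 by 300 mm, 6 mm thick. The handle's centre is 210 mm in front of the hinge line and 41 mm above it while shut.
- lid (a joint): opening angle of the lid in rad: 0 shut, up to 1.5, its front edge rising. The stiff hinge holds it wherever it is left; lifting takes about 10 N at the handle. Locked, it gives only about 1 degree.
- chest: the fixed grey steel chest, 240 mm (x, front to back) by 300 mm (y) by 120 mm high, origin under its centre, hinge on its +x side, bolted down by two 340 mm straps.
- tumbler: loose glass tumbler, 76 mm across, 95 mm high, origin under its centre, beside the chest; leave it alone.
- cork_wheel: loose cork polishing wheel lying flat, 90 mm across, 28 mm high, beside the chest; leave it alone.
- brush: loose hand brush, 200 mm long, lying beside the chest; leave it alone.

How it is judged:
By the outcome, as a careful person would: the job done as asked, in the order asked, and still so for the second after the job is handed in, with the robot touching nothing.
It also fails if it takes over 72 s, if anything falls off the work surface, if the arm or the gripper's body presses on something with over 40 N, if the wrist force passes 120 N, or if a joint passes its speed limit or range.

## Working session

There is one attempt and no reset: what is moved stays moved. The work goes in short steps, Python scripts to look and compute and a tool call to move; the robot and the scene stay as the last step left them, time stands still between calls to the robot, and variables do not carry over. Pictures are saved under pics/ and viewed, at most 10 in all, crops included, and the job is handed in when it is done.

Besides the shell and the picture viewer there is one more tool, called by a JSON object that holds its "name" and its "arguments". send_rows: Moves the arm, as the interface text tells. Its arguments: {"type":"object","properties":{"deltas":{"type":"array","items":{"type":"object","properties":{"x":{"type":"number"},"y":{"type":"number"},"z":{"type":"number"},"ax":{"type":"number"},"ay":{"type":"number"},"az":{"type":"number"}}}},"grip":{"type":"number"}},"required":["deltas"]}

```bash
mkdir -p pics; ls; python3 - <<'E'
from cell import *
import cv2
s=read_state(); print(s['time'],s['eef_pos'],s['eef_rot'],s['finger_gap'])
for n in("scene","top"):
    im=snapshot(n); cv2.imwrite(f"pics/{n}0.png",im[:,:,::-1])
    p=camera_params(n); print(n,p)
a=cv2.imread("pics/scene0.png");b=cv2.imread("pics/top0.png")
cv2.imwrite("pics/both.png",cv2.resize(cv2.vconcat([a,b]),(512,768))[:, :])
cv2.imwrite("pics/top0b.png",cv2.resize(b,(800,600),interpolation=cv2.INTER_CUBIC))
E
```

```text
pics
0.0 [0.18117152 0.65003771 0.40399678] [ 1.35489599e-01  9.90778556e-01 -6.48326631e-04 -2.86677682e-05] 0.08555310512112292
scene {'vfov': 46.69024299034715, 'cx': 252.06651873487294, 'cy': 191.64241936960906, 'D': array([-0.024763,  0.      ,  0.      ,  0.      ,  0.      ]), 'camera_from_world': array([[ 0.70493489,  0.70904968, -0.01775811, -0.43793853],
       [-0.57035495,  0.58157258,  0.58005911,  0.2259444 ],
       [ 0.42161836, -0.39877548,  0.81438079, -1.73323484],
       [ 0.        ,  0.        ,  0.        ,  1.        ]])}
top {'vfov': 55.73153760329183, 'cx': 257.2579566395427, 'cy': 198.26982606857294, 'D': array([0.03933458, 0.        , 0.        , 0.        , 0.        ]), 'camera_from_world': array([[ 0.0231194 , -0.99971874, -0.00528559,  0.07297706],
       [ 0.9943168 ,  0.02244425,  0.10406902, -0.61335314],
       [-0.10392112, -0.00766156,  0.99455603, -1.07240556],
       [ 0.        ,  0.        ,  0.        ,  1.        ]])}
```

View pics/top0b.png

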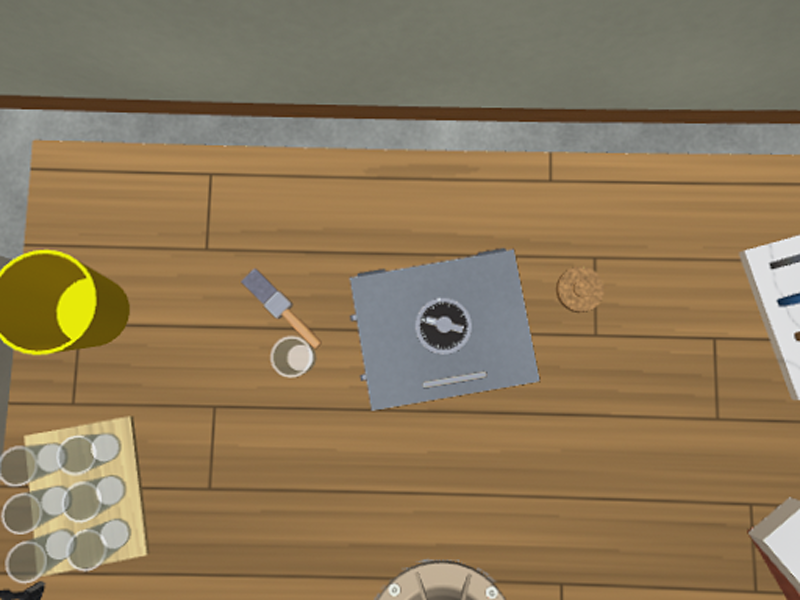

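View pics/scene0.png

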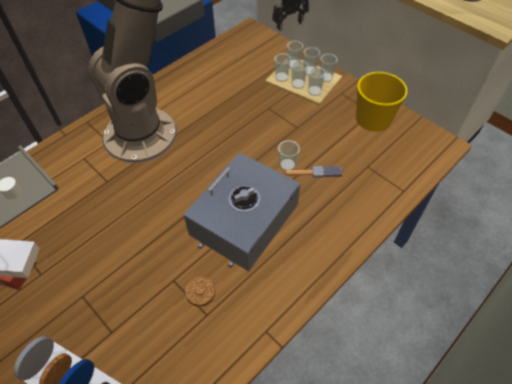

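The chest is in the middle of the bench. In the 800x600 top view the dial is at about (443,325) and the handle at (455,380), on the robot side. The tumbler (292,357) and brush are to its left and the cork wheel (580,288) to its right.

```bash
cat > h.py <<'E'
from cell import *
import numpy as np, cv2
from scipy.spatial.transform import Rotation as R
def K(p): f=192/np.tan(np.radians(p['vfov']/2)); return np.array([[f,0,p['cx']],[0,f,p['cy']],[0,0,1.]])
def ray(p,uv):
    q=cv2.undistortPoints(np.float64(uv).reshape(-1,1,2),K(p),p['D']).reshape(-1,2)
    T=p['camera_from_world']; d=np.c_[q[:,0],-q[:,1],-np.ones(len(q))]@T[:3,:3]
    return -T[:3,:3].T@T[:3,3],d
def onz(p,uv,z):
    o,d=ray(p,uv); return o+d*((z-o[2])/d[:,2])[:,None]
def proj(p,X):
    T=p['camera_from_world']; c=np.atleast_2d(X)@T[:3,:3].T+T[:3,3]; c=c*[1,-1,-1]
    return cv2.projectPoints(c,np.zeros(3),np.zeros(3),K(p),p['D'])[0].reshape(-1,2)
E
python3 - <<'E'
from h import *
box={'top':(262,187,306,230),'scene':(226,182,264,214)}
L={}
for n in box:
    im=cv2.imread(f'pics/{n}0.png');x0,y0,x1,y1=box[n]
    m=(im.max(2)<60).astype(np.uint8)*255;k=np.zeros_like(m);k[y0:y1,x0:x1]=m[y0:y1,x0:x1]
    h=cv2.convexHull(cv2.findNonZero(k)); e=cv2.fitEllipse(h); print(n,e); L[n]=ray(camera_params(n),e[0])
(o1,d1),(o2,d2)=L['top'],L['scene'];d1=d1[0];d2=d2[0]
s=np.linalg.lstsq(np.c_[d1,-d2],o2-o1,rcond=None)[0];print(o1+d1*s[0],o2+d2*s[1])
p=camera_params('top'); im=cv2.imread('pics/top0.png')
g=im.min(2);m=np.zeros_like(g);m[230:256,262:320]=(g[230:256,262:320]>140)*255
r=cv2.minAreaRect(cv2.findNonZero(m));print(r);print(onz(p,cv2.boxPoints(r),.1665),onz(p,r[0],.1665))
c=np.array([(351,278),(515,250),(540,381),(373,410)])*.64
P=onz(p,c,.126);print(P,P.mean(0))
print('dial',onz(p,cv2.fitEllipse(h)[0] if 0 else [283.5,208],.137))
E
```

```text
top ((283.2967834472656, 207.8014373779297), (27.845592498779297, 29.0301570892334), 79.36266326904297)
scene ((243.78553771972656, 197.6621856689453), (21.018850326538086, 23.959117889404297), 87.00193786621094)
[0.57637589 0.01378709 0.13117538] [0.57527419 0.01252794 0.13116913]
((291.2399597167969, 246.69296264648438), (11.99118709564209, 39.97062683105469), 79.99201965332031)
[[ 0.4765699   0.04822231  0.1665    ]
 [ 0.4972087  -0.05507166  0.1665    ]
 [ 0.46654998 -0.06073217  0.1665    ]
 [ 0.44601361  0.04217941  0.1665    ]] [[ 0.4715366  -0.00634666  0.1665    ]]
[[ 0.65690946  0.17883073  0.126     ]
 [ 0.71418304 -0.11408427  0.126     ]
 [ 0.48191516 -0.15816782  0.126     ]
 [ 0.42468201  0.13275147  0.126     ]] [0.56942242 0.00983253 0.126     ]
dial [[0.57537867 0.01359905 0.137     ]]
```

{"name": "send_rows", "arguments": {"deltas": [{"x": 2, "y": -3.2}, {"x": 4, "y": -6.4}, {"x": 6, "y": -9.6}, {"x": 8, "y": -12.8}, {"x": 10, "y": -16}], "grip": -1}}

```text
$.deltas[0]: bad value
```

{"name": "send_rows", "arguments": {"deltas": [{"x": 2, "y": -3.2}, {"x": 4, "y": -6.4}, {"x": 6, "y": -9.6}, {"x": 8, "y": -12.8}, {"x": 10, "y": -16}]}}

```text
$.deltas[0]: bad value
```

{"name": "send_rows", "arguments": {"deltas": [{"x": 2, "y": -3.2}, {"x": 4, "y": -6.4}, {"x": 6, "y": -9.6}, {"x": 8, "y": -12.8}, {"x": 10, "y": -16}]}}

```text
$.deltas[0]: bad value
```

{"name": "send_rows", "arguments": {"deltas": [{"x": 2, "y": -3.2}, {"x": 4, "y": -6.4}, {"x": 6, "y": -9.6}, {"x": 8, "y": -12.8}, {"x": 9.4, "y": -15.6}]}}

```text
$.deltas[0]: bad value
```

```bash
python3 - <<'E'
from h import *
s=read_state();p=camera_params('wrist');im=snapshot('wrist')
print(s['time'],s['eef_pos'],R.from_quat(s['eef_rot']).as_matrix().round(3),s['joints'],s['ft_force'],s['ft_torque']);print(p)
cv2.imwrite('pics/w1.png',im[:,:,::-1]);np.save('w1.npy',p['camera_from_world'])
print(proj(p,[.5755,.0135,.135]),proj(p,[.482,-.005,.161]))
E
```

```text
0.1 [0.1811796  0.65006095 0.40408831] [[-0.963  0.268 -0.   ]
 [ 0.268  0.963 -0.001]
 [-0.    -0.001 -1.   ]] [-1.44849838  0.42666275  0.07385685  1.6065357  -0.0341209   1.11077825
 -0.06707414] [ 0.17920107  0.07859165 -0.27203571] [0.00655375 0.06084637 0.0023899 ]
{'vfov': 64.2788167025853, 'cx': 257.07460151962334, 'cy': 193.74826630481954, 'D': array([-0.05961599,  0.        ,  0.        ,  0.        ,  0.        ]), 'camera_from_world': array([[ 2.68415348e-01,  9.63302804e-01, -9.53623963e-04,
        -6.75192917e-01],
       [-9.15694406e-01,  2.54842094e-01, -3.10739863e-01,
         4.00911014e-02],
       [-2.99093557e-01,  8.42805765e-02,  9.50494518e-01,
        -3.78076788e-01],
       [ 0.00000000e+00,  0.00000000e+00,  0.00000000e+00,
         1.00000000e+00]])}
[[-45.46572615 506.74761489]] [[-97.3306353  484.96011818]]
```

View pics/w1.png

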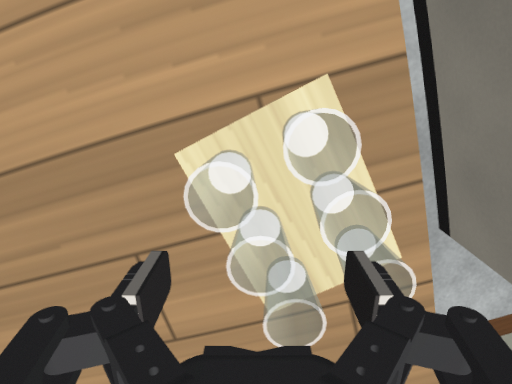

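The wrist picture shows only the tray of glasses: the moves were refused, so every row needs all six fields.

{"name": "send_rows", "arguments": {"deltas": [{"x": 2, "y": -3.2, "z": 0, "ax": 0, "ay": 0, "az": 0}, {"x": 4, "y": -6.4, "z": 0, "ax": 0, "ay": 0, "az": 0}, {"x": 6, "y": -9.6, "z": 0, "ax": 0, "ay": 0, "az": 0}, {"x": 8, "y": -12.8, "z": 0, "ax": 0, "ay": 0, "az": 0}, {"x": 10, "y": -16, "z": 0, "ax": 0, "ay": 0, "az": 0}], "grip": -1}}

```text
time: 0.57
eef_pos: [0.2818, 0.4885, 0.4045]
eef_rot: [0.135, 0.991, -0.0, -0.0]
ft_force: [1.9, 1.5, 0.4]
finger_gap: 0.0854
grip_force: 0.0
```

{"name": "send_rows", "arguments": {"deltas": [{"x": 2, "y": -3.2, "z": 0, "ax": 0, "ay": 0, "az": 0}, {"x": 4, "y": -6.4, "z": 0, "ax": 0, "ay": 0, "az": 0}, {"x": 6, "y": -9.6, "z": 0, "ax": 0, "ay": 0, "az": 0}, {"x": 8, "y": -12.8, "z": 0, "ax": 0, "ay": 0, "az": 0}, {"x": 10, "y": -16, "z": 0, "ax": 0, "ay": 0, "az": 0}]}}

```text
time: 0.98
eef_pos: [0.3818, 0.3284, 0.4047]
eef_rot: [0.135, 0.991, 0.0, -0.0]
ft_force: [0.9, 0.9, 0.2]
finger_gap: 0.0857
grip_force: 0.0
```

{"name": "send_rows", "arguments": {"deltas": [{"x": 2, "y": -3.2, "z": 0, "ax": 0, "ay": 0, "az": 0}, {"x": 4, "y": -6.4, "z": 0, "ax": 0, "ay": 0, "az": 0}, {"x": 6, "y": -9.6, "z": 0, "ax": 0, "ay": 0, "az": 0}, {"x": 8, "y": -12.8, "z": 0, "ax": 0, "ay": 0, "az": 0}, {"x": 10, "y": -16, "z": 0, "ax": 0, "ay": 0, "az": 0}]}}

```text
time: 1.4
eef_pos: [0.4817, 0.1684, 0.4048]
eef_rot: [0.135, 0.991, 0.0, 0.0]
ft_force: [0.8, -0.1, -0.7]
finger_gap: 0.0854
grip_force: 0.0
```

{"name": "send_rows", "arguments": {"deltas": [{"x": 2, "y": -3.2, "z": 0, "ax": 0, "ay": 0, "az": 0}, {"x": 4, "y": -6.4, "z": 0, "ax": 0, "ay": 0, "az": 0}, {"x": 6, "y": -9.6, "z": 0, "ax": 0, "ay": 0, "az": 0}, {"x": 8, "y": -12.8, "z": 0, "ax": 0, "ay": 0, "az": 0}, {"x": 9.4, "y": -15.6, "z": 0, "ax": 0, "ay": 0, "az": 0}]}}

```text
time: 1.82
eef_pos: [0.5763, 0.0119, 0.4047]
eef_rot: [0.136, 0.991, -0.0, 0.0]
ft_force: [-0.1, 1.0, 0.9]
finger_gap: 0.0855
grip_force: 0.0
```

```bash
python3 - <<'E'
from h import *
s=read_state();p=camera_params('wrist');im=snapshot('wrist')
print(s['time'],s['eef_pos'],R.from_quat(s['eef_rot']).as_matrix().round(3),s['joints'],s['ft_force'],s['ft_torque'])
cv2.imwrite('pics/w2.png',im[:,:,::-1]);np.save('w2.npy',p['camera_from_world'])
print(proj(p,[.5755,.0135,.135]),proj(p,[.482,-.005,.161]))
E
```

```text
1.8167 [0.57628717 0.01185867 0.40471365] [[-0.963  0.269  0.   ]
 [ 0.269  0.963 -0.   ]
 [-0.    -0.    -1.   ]] [-0.52669201  0.28427489  0.48089206  1.85350849 -0.15055913  1.03922972
  1.31255595] [-0.06348312  1.0410807   0.86469158] [0.01970362 0.0154669  0.02871825]
[[257.87215285 194.58496784]] [[192.49021988  83.76646859]]
```

View pics/w2.png

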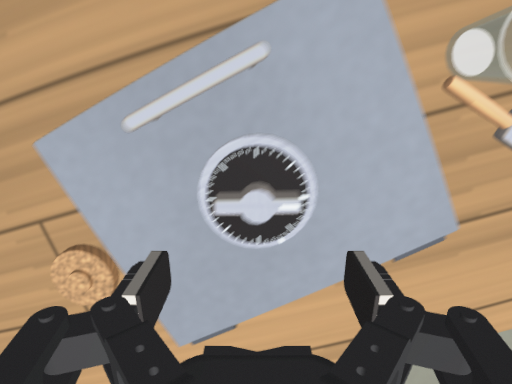

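The dial is centred at about (258,190), as predicted, with the wing roughly horizontal at row 205, the bright end to the right. The handle runs from (128,125) to (265,48). Next is an enlarged crop for the zero mark and index.

```bash
python3 - <<'E'
from h import *
im=cv2.imread('pics/w2.png');p=camera_params('wrist');p['camera_from_world']=np.load('w2.npy')
print(p['camera_from_world'])
cv2.imwrite('pics/w2c.png',cv2.resize(im[126:256,188:328],None,fx=4.5,fy=4.5,interpolation=cv2.INTER_CUBIC))
k=np.zeros(im.shape[:2],np.uint8);k[140:245,200:318]=(im[140:245,200:318].max(2)<70)*255
h=cv2.convexHull(cv2.findNonZero(k));e=cv2.fitEllipse(h);print(e)
q=camera_params('top');o1,d1=ray(p,e[0]);o2,d2=ray(q,(283.3,207.8))
s=np.linalg.lstsq(np.c_[d1[0],-d2[0]],o2-o1,rcond=None)[0];print(o1+d1*s[0],o2+d2*s[1])
for z in(.128,.132,.136,.14):
  P=onz(p,h.reshape(-1,2),z);(c,r)=cv2.minEnclosingCircle(P[:,:2].astype(np.float32));print(z,c,r)
m=np.zeros_like(k);m[35:140,110:280]=(im[35:140,110:280].min(2)>185)*255
r=cv2.minAreaRect(cv2.findNonZero(m));print(r,onz(p,cv2.boxPoints(r),.1665),onz(p,r[0],.1665))
E
```

```text
[[ 2.69072773e-01  9.63119838e-01 -1.45515827e-04 -1.67183137e-01]
 [-9.15339033e-01  2.55676950e-01 -3.11100872e-01  5.64641932e-01]
 [-2.99590216e-01  8.38419708e-02  9.50376886e-01 -2.06361517e-01]
 [ 0.00000000e+00  0.00000000e+00  0.00000000e+00  1.00000000e+00]]
((256.4995422363281, 193.92640686035156), (92.9622802734375, 96.4184341430664), 103.06560516357422)
[[0.57633574 0.0120923  0.12966716]] [[0.57650731 0.01367487 0.12957836]]
0.128 (0.5787866711616516, 0.011172333732247353) 0.04194857180118561
0.132 (0.5774937868118286, 0.011546291410923004) 0.041261833161115646
0.136 (0.5762009620666504, 0.011920008808374405) 0.040575139224529266
0.14 (0.5749080777168274, 0.012293912470340729) 0.03988844156265259
((196.87301635742188, 99.58260345458984), (96.42486572265625, 150.3279266357422), 83.51692199707031) [[ 0.45524736 -0.04569259  0.1665    ]
 [ 0.47213823  0.04749137  0.1665    ]
 [ 0.5311753   0.03905145  0.1665    ]
 [ 0.51447191 -0.06246823  0.1665    ]] [[ 0.49251193 -0.00441143  0.1665    ]]
```

View pics/w2c.png

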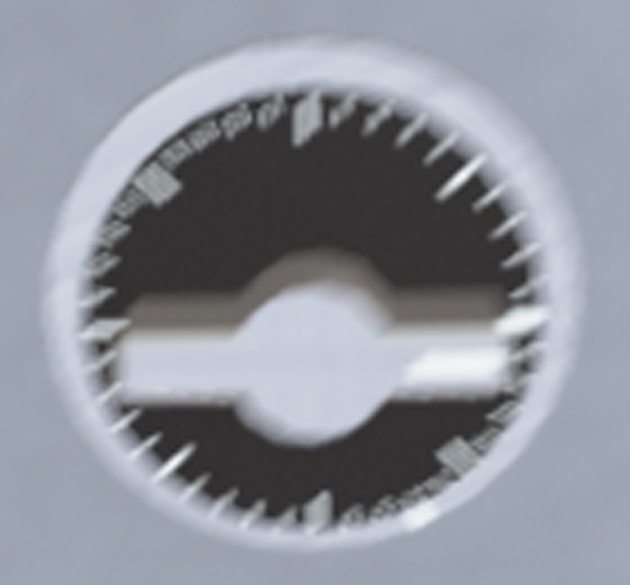

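The zero end (white line) is on the right. In image pixels the zero mark is at about (304.7,197.1) and the index at (281.3,241.1).

```bash
python3 - <<'E'
from h import *
p=camera_params('wrist');p['camera_from_world']=np.load('w2.npy')
def c2i(*a): return [(188-.5+(np.array(x)+.5)/4.5*[1,1]+[0,126-188]) for x in a]
for z in(.128,.131,.134):
  A=onz(p,c2i((525,320),(100,328),(308,118),(316,510),(465,175),(160,187),(178,460),(460,458),(420,518)),z)
  A[-1]=onz(p,c2i((420,518)),z-.004)
  c=A[:8,:2].mean(0)
  d=A[:,:2]-c;print(z,c,np.linalg.norm(d,axis=1).round(4),np.arctan2(d[:,1],d[:,0]).round(3))
# wing top centreline
z=.131+.022
W=onz(p,c2i((125,372),(508,362),(315,365)),z);print(W,np.arctan2(*(W[1]-W[0])[1::-1]),np.linalg.norm(W[1]-W[0]))
H=onz(p,[(128,125),(265,48)],.1645);d=H[0]-H[1];print(H,H.mean(0),np.linalg.norm(d),np.arctan2(d[1],d[0])+np.pi/2)
C=onz(p,[(38,145),(182,344),(457,225)],.126);print(C,np.linalg.norm(C[0]-C[1]),np.linalg.norm(C[2]-C[1]))
d=C[1]-C[0];print(np.arctan2(d[1],d[0]));d=C[2]-C[1];print(np.arctan2(d[1],d[0])-np.pi/2)
s=read_state();print(s['time'],s['eef_pos'])
E
```

```text
0.128 [0.58023596 0.01177379] [0.0395 0.0402 0.0389 0.0385 0.0395 0.0384 0.0383 0.0394 0.0474] [ 1.319 -1.824  2.897 -0.262  2.105 -2.598 -1.031  0.529  0.192]
0.131 [0.57924847 0.01204676] [0.0391 0.0397 0.0385 0.0381 0.039  0.0379 0.0379 0.0389 0.0468] [ 1.319 -1.824  2.897 -0.262  2.105 -2.598 -1.031  0.529  0.192]
0.134 [0.57826097 0.01231973] [0.0386 0.0392 0.038  0.0376 0.0385 0.0374 0.0374 0.0384 0.0462] [ 1.319 -1.824  2.897 -0.262  2.105 -2.598 -1.031  0.529  0.192]
[[ 0.57164769 -0.01925421  0.153     ]
 [ 0.58741915  0.04395555  0.153     ]
 [ 0.57911269  0.01224331  0.153     ]] 1.326278941347704 0.06514762257622118
[[ 0.49502401 -0.05494864  0.1645    ]
 [ 0.47438265  0.04621994  0.1645    ]] [ 0.48470333 -0.00436435  0.1645    ] 0.10325282692892214 0.2012669082342533
[[ 0.48738618 -0.15169657  0.126     ]
 [ 0.71369769 -0.10618977  0.126     ]
 [ 0.65447781  0.17781731  0.126     ]] 0.23084143824591585 0.2901155203605709
0.19843418823816117
0.20556997236183672
1.8667 [0.57754976 0.00654846 0.4049048 ]
```

{"name": "send_rows", "arguments": {"deltas": [{"x": 0, "y": 0, "z": 0, "ax": 0, "ay": 0, "az": 0.12}, {"x": 0, "y": 0, "z": 0, "ax": 0, "ay": 0, "az": 0.24}, {"x": 0, "y": 0, "z": -1, "ax": 0, "ay": 0, "az": 0.36}, {"x": 0, "y": 0, "z": -2, "ax": 0, "ay": 0, "az": 0.48}, {"x": 0, "y": 0, "z": -3, "ax": 0, "ay": 0, "az": 0.6}]}}

```text
time: 2.28
eef_pos: [0.5751, 0.0142, 0.3743]
eef_rot: [-0.166, 0.986, 0.0, 0.0]
ft_force: [-0.1, -0.1, -1.2]
finger_gap: 0.085
grip_force: 0.0
```

{"name": "send_rows", "arguments": {"deltas": [{"x": 0, "y": 0, "z": 0, "ax": 0, "ay": 0, "az": 0.12}, {"x": 0, "y": 0, "z": 0, "ax": 0, "ay": 0, "az": 0.24}, {"x": 0, "y": 0, "z": 0, "ax": 0, "ay": 0, "az": 0.36}, {"x": 0, "y": 0, "z": 0, "ax": 0, "ay": 0, "az": 0.48}, {"x": 0, "y": 0, "z": 0, "ax": 0, "ay": 0, "az": 0.6}]}}

```text
time: 2.7
eef_pos: [0.5751, 0.0143, 0.3745]
eef_rot: [-0.45, 0.893, 0.0, -0.0]
ft_force: [-0.7, -0.8, 0.4]
finger_gap: 0.0854
grip_force: 0.0
```

{"name": "send_rows", "arguments": {"deltas": [{"x": 0, "y": 0, "z": 0, "ax": 0, "ay": 0, "az": 0.12}, {"x": 0, "y": 0, "z": 0, "ax": 0, "ay": 0, "az": 0.24}, {"x": 0, "y": 0, "z": 0, "ax": 0, "ay": 0, "az": 0.36}, {"x": 0, "y": 0, "z": 0, "ax": 0, "ay": 0, "az": 0.39}, {"x": 0, "y": 0, "z": 0, "ax": 0, "ay": 0, "az": 0.39}]}}

```text
time: 3.12
eef_pos: [0.5751, 0.0145, 0.3747]
eef_rot: [-0.614, 0.789, 0.0, 0.0]
ft_force: [0.3, 0.5, 0.7]
finger_gap: 0.0853
grip_force: 0.0
```

```bash
cat >st.py <<'E'
from h import *
s=read_state();M=R.from_quat(s['eef_rot']).as_matrix()
print(s['time'],'pos',s['eef_pos'].round(4),'yyaw',np.arctan2(M[1,1],M[0,1]).round(4),'tilt',M[:2,2].round(4),'j',s['joints'].round(3),'f',s['ft_force'].round(1),'t',s['ft_torque'].round(2),'gap',round(s['finger_gap'],4))
E
python3 st.py
```

```text
3.1167 pos [0.5751 0.0145 0.3747] yyaw 2.8931 tilt [0.0001 0.0004] j [-0.057  0.297 -0.096  1.859  0.033  0.986  2.725] f [0.3 0.5 0.7] t [-0.05  0.01 -0.  ] gap 0.0853
```

{"name": "send_rows", "arguments": {"deltas": [{"x": 0.15, "y": -0.08, "z": 0, "ax": 0, "ay": 0, "az": -0.02}, {"x": 0.3, "y": -0.15, "z": -1.5, "ax": 0, "ay": 0, "az": -0.02}, {"x": 0.3, "y": -0.15, "z": -3, "ax": 0, "ay": 0, "az": -0.02}, {"x": 0.3, "y": -0.15, "z": -4.5, "ax": 0, "ay": 0, "az": -0.02}, {"x": 0.3, "y": -0.15, "z": -6.2, "ax": 0, "ay": 0, "az": -0.02}], "grip": -1}}

```text
time: 3.53
eef_pos: [0.5783, 0.0126, 0.3122]
eef_rot: [-0.604, 0.797, -0.0, 0.0]
ft_force: [0.3, -0.7, -0.1]
finger_gap: 0.0857
grip_force: 0.0
```

{"name": "send_rows", "arguments": {"deltas": [{"x": 0, "y": 0, "z": 0, "ax": 0, "ay": 0, "az": 0}, {"x": 0, "y": 0, "z": 0, "ax": 0, "ay": 0, "az": 0}, {"x": 0, "y": 0, "z": 0, "ax": 0, "ay": 0, "az": 0}, {"x": 0, "y": 0, "z": 0, "ax": 0, "ay": 0, "az": 0}, {"x": 0, "y": 0, "z": 0, "ax": 0, "ay": 0, "az": 0}], "grip": 1}}

```text
time: 3.95
eef_pos: [0.5772, 0.0133, 0.3135]
eef_rot: [-0.604, 0.797, 0.001, -0.001]
ft_force: [-26.9, 6.9, 30.8]
finger_gap: 0.0259
grip_force: 61.4
```

{"name": "send_rows", "arguments": {"deltas": [{"x": 0, "y": 0, "z": 0, "ax": 0, "ay": 0, "az": 0}, {"x": 0, "y": 0, "z": 0, "ax": 0, "ay": 0, "az": 0}, {"x": 0, "y": 0, "z": 0, "ax": 0, "ay": 0, "az": 0}, {"x": 0, "y": 0, "z": 0, "ax": 0, "ay": 0, "az": 0}, {"x": 0, "y": 0, "z": 0, "ax": 0, "ay": 0, "az": 0}]}}

```text
time: 4.37
eef_pos: [0.5771, 0.0133, 0.3137]
eef_rot: [-0.605, 0.797, 0.001, -0.001]
ft_force: [-16.8, 3.1, 16.2]
finger_gap: 0.0261
grip_force: 58.1
```

```bash
python3 st.py
```

```text
4.3667 pos [0.5771 0.0133 0.3137] yyaw 2.8692 tilt [-0.0025  0.0005] j [-0.068  0.37  -0.082  1.908  0.038  0.868  2.7  ] f [-16.8   3.1  16.2] t [ 0.77  3.42 -0.04] gap 0.0261
```

Measured finger gap is 26 mm, so the pads are gripping the 28 mm hub. That grip allows regrasping at any angle. I'll null the side force, turn a little and check for slip.

{"name": "send_rows", "arguments": {"deltas": [{"x": -0.05, "y": 0.03, "z": 0.05, "ax": 0, "ay": 0, "az": 0}, {"x": -0.1, "y": 0.07, "z": 0.1, "ax": 0, "ay": 0, "az": -0.06}, {"x": -0.12, "y": 0.07, "z": 0.12, "ax": 0, "ay": 0, "az": -0.18}, {"x": -0.12, "y": 0.07, "z": 0.12, "ax": 0, "ay": 0, "az": -0.3}, {"x": -0.12, "y": 0.07, "z": 0.12, "ax": 0, "ay": 0, "az": -0.4}]}}

```text
time: 4.78
eef_pos: [0.5765, 0.0134, 0.314]
eef_rot: [-0.431, 0.902, 0.0, -0.0]
ft_force: [-3.3, 0.6, -6.7]
finger_gap: 0.0258
grip_force: 59.7
```

{"name": "send_rows", "arguments": {"deltas": [{"x": 0, "y": 0, "z": 0, "ax": 0, "ay": 0, "az": -0.1}, {"x": 0, "y": 0, "z": 0, "ax": 0, "ay": 0, "az": -0.2}, {"x": 0, "y": 0, "z": 0, "ax": 0, "ay": 0, "az": -0.3}, {"x": 0, "y": 0, "z": 0, "ax": 0, "ay": 0, "az": -0.4}, {"x": 0, "y": 0, "z": 0, "ax": 0, "ay": 0, "az": -0.5}]}}

```text
time: 5.2
eef_pos: [0.5765, 0.0134, 0.314]
eef_rot: [-0.195, 0.981, 0.0, -0.001]
ft_force: [-2.7, 0.1, -5.8]
finger_gap: 0.0257
grip_force: 59.8
```

```bash
python3 st.py; python3 - <<'E'
from h import *
p=camera_params('wrist');im=snapshot('wrist');np.save('w3.npy',p['camera_from_world'])
cv2.imwrite('pics/w3.png',im[:,:,::-1]);print(proj(p,[[.5772,.0133,.134],[.5772,.0133,.156]]))
E
```

```text
5.2 pos [0.5765 0.0134 0.314 ] yyaw 1.964 tilt [-0.001  -0.0001] j [-0.221  0.367  0.107  1.919 -0.051  0.859  1.875] f [-2.7  0.1 -5.8] t [-0.31  0.57  0.05] gap 0.0257
[[255.50874535 249.51884322]
 [255.29230513 271.94901534]]
```

View pics/w3.png

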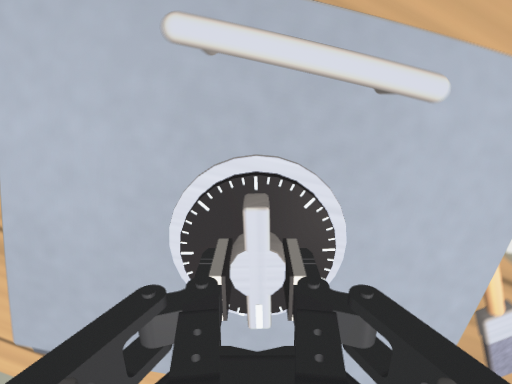

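The wing (vertical at column 257, white-line zero end at the bottom) turned with the tool, so there is no slip. Dial angle ≈ tool y-yaw − 1.768, now +0.20. Continuing clockwise.

{"name": "send_rows", "arguments": {"deltas": [{"x": 0, "y": 0, "z": 0, "ax": 0, "ay": 0, "az": -0.12}, {"x": 0, "y": 0, "z": 0, "ax": 0, "ay": 0, "az": -0.24}, {"x": 0, "y": 0, "z": 0, "ax": 0, "ay": 0, "az": -0.36}, {"x": 0, "y": 0, "z": 0, "ax": 0, "ay": 0, "az": -0.48}, {"x": 0, "y": 0, "z": 0, "ax": 0, "ay": 0, "az": -0.6}]}}

```text
time: 5.67
eef_pos: [0.5765, 0.0133, 0.314]
eef_rot: [0.102, 0.995, -0.0, -0.001]
ft_force: [-3.4, 0.6, -3.6]
finger_gap: 0.0261
grip_force: 59.9
```

{"name": "send_rows", "arguments": {"deltas": [{"x": 0, "y": 0, "z": 0, "ax": 0, "ay": 0, "az": -0.12}, {"x": 0, "y": 0, "z": 0, "ax": 0, "ay": 0, "az": -0.24}, {"x": 0, "y": 0, "z": 0, "ax": 0, "ay": 0, "az": -0.36}, {"x": 0, "y": 0, "z": 0, "ax": 0, "ay": 0, "az": -0.48}, {"x": 0, "y": 0, "z": 0, "ax": 0, "ay": 0, "az": -0.6}]}}

```text
time: 6.08
eef_pos: [0.5765, 0.0133, 0.314]
eef_rot: [0.392, 0.92, -0.0, -0.001]
ft_force: [-4.3, -0.3, -3.4]
finger_gap: 0.0259
grip_force: 60.0
```

{"name": "send_rows", "arguments": {"deltas": [{"x": 0, "y": 0, "z": 0, "ax": 0, "ay": 0, "az": -0.12}, {"x": 0, "y": 0, "z": 0, "ax": 0, "ay": 0, "az": -0.24}, {"x": 0, "y": 0, "z": 0, "ax": 0, "ay": 0, "az": -0.36}, {"x": 0, "y": 0, "z": 0, "ax": 0, "ay": 0, "az": -0.48}, {"x": 0, "y": 0, "z": 0, "ax": 0, "ay": 0, "az": -0.6}]}}

```text
time: 6.5
eef_pos: [0.5764, 0.0133, 0.314]
eef_rot: [0.646, 0.763, -0.0, -0.001]
ft_force: [-5.5, -0.6, -2.8]
finger_gap: 0.0259
grip_force: 60.0
```

```bash
python3 st.py
```

```text
6.5 pos [0.5764 0.0133 0.314 ] yyaw 0.1656 tilt [-0.0016  0.0003] j [-0.538  0.403  0.508  1.937 -0.254  0.865  0.269] f [-5.5 -0.6 -2.8] t [-0.25  1.36  0.06] gap 0.0259
```

{"name": "send_rows", "arguments": {"deltas": [{"x": 0, "y": 0, "z": 0, "ax": 0, "ay": 0, "az": -0.12}, {"x": 0, "y": 0, "z": 0, "ax": 0, "ay": 0, "az": -0.24}, {"x": 0, "y": 0, "z": 0, "ax": 0, "ay": 0, "az": -0.36}, {"x": 0, "y": 0, "z": 0, "ax": 0, "ay": 0, "az": -0.48}, {"x": 0, "y": 0, "z": 0, "ax": 0, "ay": 0, "az": -0.6}]}}

```text
time: 6.92
eef_pos: [0.5764, 0.0133, 0.314]
eef_rot: [0.843, 0.538, -0.001, -0.001]
ft_force: [-5.2, -1.0, -1.9]
finger_gap: 0.0262
grip_force: 60.1
```

{"name": "send_rows", "arguments": {"deltas": [{"x": 0, "y": 0, "z": 0, "ax": 0, "ay": 0, "az": -0.12}, {"x": 0, "y": 0, "z": 0, "ax": 0, "ay": 0, "az": -0.24}, {"x": 0, "y": 0, "z": 0, "ax": 0, "ay": 0, "az": -0.36}, {"x": 0, "y": 0, "z": 0, "ax": 0, "ay": 0, "az": -0.48}, {"x": 0, "y": 0, "z": 0, "ax": 0, "ay": 0, "az": -0.6}]}}

```text
time: 7.33
eef_pos: [0.5764, 0.0133, 0.314]
eef_rot: [0.964, 0.265, -0.001, -0.001]
ft_force: [-4.9, -1.6, -2.0]
finger_gap: 0.0256
grip_force: 60.1
```

{"name": "send_rows", "arguments": {"deltas": [{"x": 0, "y": 0, "z": 0, "ax": 0, "ay": 0, "az": -0.12}, {"x": 0, "y": 0, "z": 0, "ax": 0, "ay": 0, "az": -0.24}, {"x": 0, "y": 0, "z": 0, "ax": 0, "ay": 0, "az": -0.36}, {"x": 0, "y": 0, "z": 0, "ax": 0, "ay": 0, "az": -0.48}, {"x": 0, "y": 0, "z": 0, "ax": 0, "ay": 0, "az": -0.6}]}}

```text
time: 7.75
eef_pos: [0.5765, 0.0134, 0.314]
eef_rot: [0.999, -0.032, -0.001, -0.001]
ft_force: [-7.0, -0.9, -1.7]
finger_gap: 0.0261
grip_force: 60.2
```

{"name": "send_rows", "arguments": {"deltas": [{"x": 0, "y": 0, "z": 0, "ax": 0, "ay": 0, "az": -0.12}, {"x": 0, "y": 0, "z": 0, "ax": 0, "ay": 0, "az": -0.24}, {"x": 0, "y": 0, "z": 0, "ax": 0, "ay": 0, "az": -0.36}, {"x": 0, "y": 0, "z": 0, "ax": 0, "ay": 0, "az": -0.48}, {"x": 0, "y": 0, "z": 0, "ax": 0, "ay": 0, "az": -0.6}]}}

```text
time: 8.17
eef_pos: [0.5765, 0.0134, 0.314]
eef_rot: [0.945, -0.326, -0.001, -0.0]
ft_force: [-6.9, -1.5, -1.5]
finger_gap: 0.0257
grip_force: 60.3
```

```bash
python3 st.py
```

```text
8.1667 pos [0.5765 0.0134 0.314 ] yyaw -2.2342 tilt [-0.0014  0.0013] j [-0.931  0.638  1.117  1.956 -0.692  0.998 -1.717] f [-6.9 -1.5 -1.5] t [-0.06  1.16  0.13] gap 0.0257
```

{"name": "send_rows", "arguments": {"deltas": [{"x": 0, "y": 0, "z": 0, "ax": 0, "ay": 0, "az": 0}, {"x": 0, "y": 0, "z": 0, "ax": 0, "ay": 0, "az": 0}, {"x": 0, "y": 0, "z": 0, "ax": 0, "ay": 0, "az": 0}, {"x": 0, "y": 0, "z": 0, "ax": 0, "ay": 0, "az": 0.12}, {"x": 0, "y": 0, "z": 0, "ax": 0, "ay": 0, "az": 0.24}], "grip": -1}}

```text
time: 8.58
eef_pos: [0.5773, 0.0136, 0.3141]
eef_rot: [0.979, -0.204, 0.0, -0.0]
ft_force: [-0.7, -0.1, -0.7]
finger_gap: 0.0841
grip_force: 0.0
```

{"name": "send_rows", "arguments": {"deltas": [{"x": 0, "y": 0, "z": 0, "ax": 0, "ay": 0, "az": 0.12}, {"x": 0, "y": 0, "z": 0, "ax": 0, "ay": 0, "az": 0.24}, {"x": 0, "y": 0, "z": 0, "ax": 0, "ay": 0, "az": 0.36}, {"x": 0, "y": 0, "z": 0, "ax": 0, "ay": 0, "az": 0.48}, {"x": 0, "y": 0, "z": 0, "ax": 0, "ay": 0, "az": 0.6}]}}

```text
time: 9.0
eef_pos: [0.5773, 0.0134, 0.3145]
eef_rot: [0.996, 0.094, 0.001, -0.0]
ft_force: [0.3, -0.8, -0.7]
finger_gap: 0.0851
grip_force: 0.0
```

{"name": "send_rows", "arguments": {"deltas": [{"x": 0, "y": 0, "z": 0, "ax": 0, "ay": 0, "az": 0.12}, {"x": 0, "y": 0, "z": 0, "ax": 0, "ay": 0, "az": 0.24}, {"x": 0, "y": 0, "z": 0, "ax": 0, "ay": 0, "az": 0.36}, {"x": 0, "y": 0, "z": 0, "ax": 0, "ay": 0, "az": 0.48}, {"x": 0, "y": 0, "z": 0, "ax": 0, "ay": 0, "az": 0.6}]}}

```text
time: 9.42
eef_pos: [0.5772, 0.0134, 0.3146]
eef_rot: [0.923, 0.384, 0.001, -0.0]
ft_force: [-0.3, 0.2, 0.2]
finger_gap: 0.0856
grip_force: 0.0
```

{"name": "send_rows", "arguments": {"deltas": [{"x": 0, "y": 0, "z": 0, "ax": 0, "ay": 0, "az": 0.12}, {"x": 0, "y": 0, "z": 0, "ax": 0, "ay": 0, "az": 0.24}, {"x": 0, "y": 0, "z": 0, "ax": 0, "ay": 0, "az": 0.36}, {"x": 0, "y": 0, "z": 0, "ax": 0, "ay": 0, "az": 0.48}, {"x": 0, "y": 0, "z": 0, "ax": 0, "ay": 0, "az": 0.6}]}}

```text
time: 9.83
eef_pos: [0.5773, 0.0133, 0.3147]
eef_rot: [0.768, 0.64, 0.001, 0.0]
ft_force: [-0.6, -0.6, 0.6]
finger_gap: 0.0855
grip_force: 0.0
```

{"name": "send_rows", "arguments": {"deltas": [{"x": 0, "y": 0, "z": 0, "ax": 0, "ay": 0, "az": 0.12}, {"x": 0, "y": 0, "z": 0, "ax": 0, "ay": 0, "az": 0.24}, {"x": 0, "y": 0, "z": 0, "ax": 0, "ay": 0, "az": 0.36}, {"x": 0, "y": 0, "z": 0, "ax": 0, "ay": 0, "az": 0.48}, {"x": 0, "y": 0, "z": 0, "ax": 0, "ay": 0, "az": 0.6}]}}

```text
time: 10.25
eef_pos: [0.5772, 0.0133, 0.3147]
eef_rot: [0.545, 0.838, 0.001, 0.001]
ft_force: [0.2, 0.2, 0.7]
finger_gap: 0.0852
grip_force: 0.0
```

{"name": "send_rows", "arguments": {"deltas": [{"x": 0, "y": 0, "z": 0, "ax": 0, "ay": 0, "az": 0.12}, {"x": 0, "y": 0, "z": 0, "ax": 0, "ay": 0, "az": 0.24}, {"x": 0, "y": 0, "z": 0, "ax": 0, "ay": 0, "az": 0.36}, {"x": 0, "y": 0, "z": 0, "ax": 0, "ay": 0, "az": 0.48}, {"x": 0, "y": 0, "z": 0, "ax": 0, "ay": 0, "az": 0.5}]}}

```text
time: 10.67
eef_pos: [0.5772, 0.0132, 0.3147]
eef_rot: [0.321, 0.947, 0.001, 0.001]
ft_force: [0.0, 0.4, 1.0]
finger_gap: 0.0855
grip_force: 0.0
```

{"name": "send_rows", "arguments": {"deltas": [{"x": 0, "y": 0, "z": 0, "ax": 0, "ay": 0, "az": 0}, {"x": 0, "y": 0, "z": 0, "ax": 0, "ay": 0, "az": 0}, {"x": 0, "y": 0, "z": 0, "ax": 0, "ay": 0, "az": 0}, {"x": 0, "y": 0, "z": 0, "ax": 0, "ay": 0, "az": 0}, {"x": 0, "y": 0, "z": 0, "ax": 0, "ay": 0, "az": 0}], "grip": 1}}

```text
time: 11.08
eef_pos: [0.5769, 0.0133, 0.3139]
eef_rot: [0.325, 0.946, -0.0, -0.0]
ft_force: [-12.0, -10.1, 24.8]
finger_gap: 0.026
grip_force: 61.5
```

```bash
python3 st.py; python3 - <<'E'
from h import *
p=camera_params('wrist');im=snapshot('wrist')
cv2.imwrite('pics/w4.png',im[:,:,::-1]);print(proj(p,[[.5772,.0133,.134],[.5772,.0133,.156]]))
E
```

```text
11.0833 pos [0.5769 0.0133 0.3139] yyaw 0.908 tilt [-0.0004 -0.0004] j [-0.398  0.38   0.328  1.929 -0.158  0.858  0.92 ] f [-12.  -10.1  24.8] t [-1.91  2.24  0.02] gap 0.026
[[256.08598844 249.98625184]
 [255.93344481 272.5158358 ]]
```

View pics/w4.png

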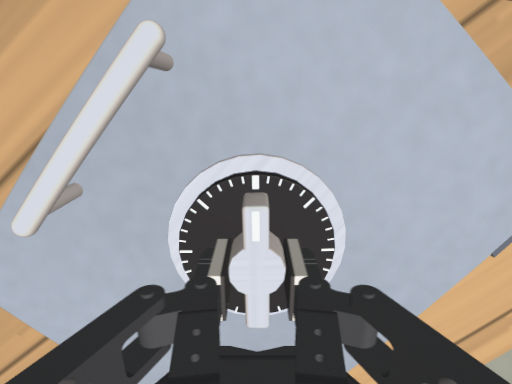

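The wing is aligned with the tool again (vertical at column 257, broad zero mark now on top at (255,182)), so dial = −4.00. Continuing clockwise, then the second regrasp.

{"name": "send_rows", "arguments": {"deltas": [{"x": -0.05, "y": 0, "z": 0, "ax": 0, "ay": 0, "az": -0.12}, {"x": -0.05, "y": 0, "z": 0, "ax": 0, "ay": 0, "az": -0.24}, {"x": -0.05, "y": 0, "z": 0, "ax": 0, "ay": 0, "az": -0.36}, {"x": -0.05, "y": 0, "z": 0, "ax": 0, "ay": 0, "az": -0.48}, {"x": -0.05, "y": 0, "z": 0, "ax": 0, "ay": 0, "az": -0.6}]}}

```text
time: 11.55
eef_pos: [0.5764, 0.013, 0.3142]
eef_rot: [0.593, 0.805, -0.0, 0.0]
ft_force: [-3.3, -3.2, 7.4]
finger_gap: 0.0258
grip_force: 58.9
```

{"name": "send_rows", "arguments": {"deltas": [{"x": 0, "y": 0, "z": 0, "ax": 0, "ay": 0, "az": -0.12}, {"x": 0, "y": 0, "z": 0, "ax": 0, "ay": 0, "az": -0.24}, {"x": 0, "y": 0, "z": 0, "ax": 0, "ay": 0, "az": -0.36}, {"x": 0, "y": 0, "z": 0, "ax": 0, "ay": 0, "az": -0.48}, {"x": 0, "y": 0, "z": 0, "ax": 0, "ay": 0, "az": -0.6}]}}

```text
time: 11.97
eef_pos: [0.5762, 0.0129, 0.3142]
eef_rot: [0.804, 0.594, -0.0, -0.0]
ft_force: [-6.4, -3.1, 9.2]
finger_gap: 0.0259
grip_force: 59.2
```

{"name": "send_rows", "arguments": {"deltas": [{"x": 0, "y": 0, "z": 0, "ax": 0, "ay": 0, "az": -0.12}, {"x": 0, "y": 0, "z": 0, "ax": 0, "ay": 0, "az": -0.24}, {"x": 0, "y": 0, "z": 0, "ax": 0, "ay": 0, "az": -0.36}, {"x": 0, "y": 0, "z": 0, "ax": 0, "ay": 0, "az": -0.48}, {"x": 0, "y": 0, "z": 0, "ax": 0, "ay": 0, "az": -0.6}]}}

```text
time: 12.38
eef_pos: [0.576, 0.0131, 0.3142]
eef_rot: [0.944, 0.33, -0.001, -0.0]
ft_force: [-8.8, -1.5, 10.5]
finger_gap: 0.026
grip_force: 59.4
```

{"name": "send_rows", "arguments": {"deltas": [{"x": 0, "y": 0, "z": 0, "ax": 0, "ay": 0, "az": -0.12}, {"x": 0, "y": 0, "z": 0, "ax": 0, "ay": 0, "az": -0.24}, {"x": 0, "y": 0, "z": 0, "ax": 0, "ay": 0, "az": -0.36}, {"x": 0, "y": 0, "z": 0, "ax": 0, "ay": 0, "az": -0.48}, {"x": 0, "y": 0, "z": 0, "ax": 0, "ay": 0, "az": -0.6}]}}

```text
time: 12.8
eef_pos: [0.576, 0.0133, 0.3142]
eef_rot: [0.999, 0.037, -0.001, -0.0]
ft_force: [-9.1, -0.6, 11.1]
finger_gap: 0.026
grip_force: 59.5
```

{"name": "send_rows", "arguments": {"deltas": [{"x": 0, "y": 0, "z": 0, "ax": 0, "ay": 0, "az": 0}, {"x": 0, "y": 0, "z": 0, "ax": 0, "ay": 0, "az": 0}, {"x": 0, "y": 0, "z": 0, "ax": 0, "ay": 0, "az": 0}, {"x": 0, "y": 0, "z": 0, "ax": 0, "ay": 0, "az": 0.12}, {"x": 0, "y": 0, "z": 0, "ax": 0, "ay": 0, "az": 0.24}], "grip": -1}}

```text
time: 13.22
eef_pos: [0.5766, 0.0136, 0.3138]
eef_rot: [0.987, 0.163, 0.0, 0.0]
ft_force: [0.3, -0.9, -0.8]
finger_gap: 0.0837
grip_force: 0.0
```

{"name": "send_rows", "arguments": {"deltas": [{"x": 0, "y": 0, "z": 0, "ax": 0, "ay": 0, "az": 0.12}, {"x": 0, "y": 0, "z": 0, "ax": 0, "ay": 0, "az": 0.24}, {"x": 0, "y": 0, "z": 0, "ax": 0, "ay": 0, "az": 0.36}, {"x": 0, "y": 0, "z": 0, "ax": 0, "ay": 0, "az": 0.48}, {"x": 0, "y": 0, "z": 0, "ax": 0, "ay": 0, "az": 0.6}]}}

```text
time: 13.63
eef_pos: [0.5766, 0.0134, 0.3141]
eef_rot: [0.894, 0.447, 0.0, -0.0]
ft_force: [-0.1, 0.4, 0.5]
finger_gap: 0.0853
grip_force: 0.0
```

{"name": "send_rows", "arguments": {"deltas": [{"x": 0, "y": 0, "z": 0, "ax": 0, "ay": 0, "az": 0.12}, {"x": 0, "y": 0, "z": 0, "ax": 0, "ay": 0, "az": 0.24}, {"x": 0, "y": 0, "z": 0, "ax": 0, "ay": 0, "az": 0.36}, {"x": 0, "y": 0, "z": 0, "ax": 0, "ay": 0, "az": 0.48}, {"x": 0, "y": 0, "z": 0, "ax": 0, "ay": 0, "az": 0.6}]}}

```text
time: 14.05
eef_pos: [0.5766, 0.0134, 0.3142]
eef_rot: [0.722, 0.692, 0.0, 0.0]
ft_force: [-0.8, -0.7, 0.0]
finger_gap: 0.0854
grip_force: 0.0
```

{"name": "send_rows", "arguments": {"deltas": [{"x": 0, "y": 0, "z": 0, "ax": 0, "ay": 0, "az": 0.12}, {"x": 0, "y": 0, "z": 0, "ax": 0, "ay": 0, "az": 0.24}, {"x": 0, "y": 0, "z": 0, "ax": 0, "ay": 0, "az": 0.36}, {"x": 0, "y": 0, "z": 0, "ax": 0, "ay": 0, "az": 0.48}, {"x": 0, "y": 0, "z": 0, "ax": 0, "ay": 0, "az": 0.6}]}}

```text
time: 14.47
eef_pos: [0.5766, 0.0133, 0.3142]
eef_rot: [0.486, 0.874, 0.0, 0.0]
ft_force: [0.7, 0.3, 0.8]
finger_gap: 0.0854
grip_force: 0.0
```

{"name": "send_rows", "arguments": {"deltas": [{"x": 0, "y": 0, "z": 0, "ax": 0, "ay": 0, "az": 0.12}, {"x": 0, "y": 0, "z": 0, "ax": 0, "ay": 0, "az": 0.24}, {"x": 0, "y": 0, "z": 0, "ax": 0, "ay": 0, "az": 0.36}, {"x": 0, "y": 0, "z": 0, "ax": 0, "ay": 0, "az": 0.48}, {"x": 0, "y": 0, "z": 0, "ax": 0, "ay": 0, "az": 0.6}]}}

```text
time: 14.88
eef_pos: [0.5766, 0.0133, 0.3142]
eef_rot: [0.206, 0.979, 0.0, 0.0]
ft_force: [-0.3, -0.2, 0.6]
finger_gap: 0.0851
grip_force: 0.0
```

{"name": "send_rows", "arguments": {"deltas": [{"x": 0, "y": 0, "z": 0, "ax": 0, "ay": 0, "az": 0.12}, {"x": 0, "y": 0, "z": 0, "ax": 0, "ay": 0, "az": 0.24}, {"x": 0, "y": 0, "z": 0, "ax": 0, "ay": 0, "az": 0.36}, {"x": 0, "y": 0, "z": 0, "ax": 0, "ay": 0, "az": 0.48}, {"x": 0, "y": 0, "z": 0, "ax": 0, "ay": 0, "az": 0.5}]}}

```text
time: 15.3
eef_pos: [0.5766, 0.0132, 0.3142]
eef_rot: [-0.043, 0.999, 0.0, 0.0]
ft_force: [-0.0, -0.0, 0.2]
finger_gap: 0.0853
grip_force: 0.0
```

{"name": "send_rows", "arguments": {"deltas": [{"x": 0, "y": 0, "z": 0, "ax": 0, "ay": 0, "az": 0}, {"x": 0, "y": 0, "z": 0, "ax": 0, "ay": 0, "az": 0}, {"x": 0, "y": 0, "z": 0, "ax": 0, "ay": 0, "az": 0}, {"x": 0, "y": 0, "z": 0, "ax": 0, "ay": 0, "az": 0}, {"x": 0, "y": 0, "z": 0, "ax": 0, "ay": 0, "az": 0}], "grip": 1}}

```text
time: 15.72
eef_pos: [0.5766, 0.0135, 0.3139]
eef_rot: [-0.039, 0.999, -0.0, 0.0]
ft_force: [-3.3, -0.3, 18.2]
finger_gap: 0.0257
grip_force: 61.9
```

```bash
python3 st.py
```

```text
15.7167 pos [0.5766 0.0135 0.3139] yyaw 1.6481 tilt [ 0.0001 -0.0002] j [-0.262  0.369  0.157  1.922 -0.074  0.857  1.581] f [-3.3 -0.3 18.2] t [-0.24  0.61 -0.02] gap 0.0257
```

{"name": "send_rows", "arguments": {"deltas": [{"x": 0, "y": 0, "z": 0, "ax": 0, "ay": 0, "az": -0.12}, {"x": 0, "y": 0, "z": 0, "ax": 0, "ay": 0, "az": -0.24}, {"x": 0, "y": 0, "z": 0, "ax": 0, "ay": 0, "az": -0.36}, {"x": 0, "y": 0, "z": 0, "ax": 0, "ay": 0, "az": -0.48}, {"x": 0, "y": 0, "z": 0, "ax": 0, "ay": 0, "az": -0.6}]}}

```text
time: 16.13
eef_pos: [0.5765, 0.0133, 0.3141]
eef_rot: [0.261, 0.965, -0.0, 0.0]
ft_force: [-2.0, -0.7, 4.2]
finger_gap: 0.0258
grip_force: 58.7
```

{"name": "send_rows", "arguments": {"deltas": [{"x": 0, "y": 0, "z": 0, "ax": 0, "ay": 0, "az": -0.12}, {"x": 0, "y": 0, "z": 0, "ax": 0, "ay": 0, "az": -0.24}, {"x": 0, "y": 0, "z": 0, "ax": 0, "ay": 0, "az": -0.36}, {"x": 0, "y": 0, "z": 0, "ax": 0, "ay": 0, "az": -0.48}, {"x": 0, "y": 0, "z": 0, "ax": 0, "ay": 0, "az": -0.6}]}}

```text
time: 16.55
eef_pos: [0.5764, 0.0132, 0.3141]
eef_rot: [0.535, 0.845, -0.0, -0.0]
ft_force: [-3.0, -2.0, 5.3]
finger_gap: 0.0257
grip_force: 58.7
```

{"name": "send_rows", "arguments": {"deltas": [{"x": 0, "y": 0, "z": 0, "ax": 0, "ay": 0, "az": -0.12}, {"x": 0, "y": 0, "z": 0, "ax": 0, "ay": 0, "az": -0.24}, {"x": 0, "y": 0, "z": 0, "ax": 0, "ay": 0, "az": -0.36}, {"x": 0, "y": 0, "z": 0, "ax": 0, "ay": 0, "az": -0.48}, {"x": 0, "y": 0, "z": 0, "ax": 0, "ay": 0, "az": -0.6}]}}

```text
time: 16.97
eef_pos: [0.5763, 0.0131, 0.3141]
eef_rot: [0.761, 0.649, -0.0, -0.0]
ft_force: [-4.2, -2.2, 5.9]
finger_gap: 0.0258
grip_force: 58.8
```

{"name": "send_rows", "arguments": {"deltas": [{"x": 0, "y": 0, "z": 0, "ax": 0, "ay": 0, "az": -0.12}, {"x": 0, "y": 0, "z": 0, "ax": 0, "ay": 0, "az": -0.22}, {"x": 0, "y": 0, "z": 0, "ax": 0, "ay": 0, "az": -0.31}, {"x": 0, "y": 0, "z": 0, "ax": 0, "ay": 0, "az": -0.38}, {"x": 0, "y": 0, "z": 0, "ax": 0, "ay": 0, "az": -0.42}]}}

```text
time: 17.38
eef_pos: [0.5762, 0.0132, 0.3141]
eef_rot: [0.879, 0.477, -0.0, -0.0]
ft_force: [-5.5, -2.3, 8.8]
finger_gap: 0.026
grip_force: 58.9
```

```bash
python3 st.py; python3 - <<'E'
from h import *
p=camera_params('wrist');im=snapshot('wrist');np.save('w5.npy',p['camera_from_world'])
im=np.ascontiguousarray(im[:,:,::-1]);cv2.imwrite('pics/w5.png',im)
print(proj(p,[[.577,.0133,.134]]))
cv2.imwrite('pics/w5c.png',cv2.resize(im[140:350,150:360],None,fx=2.8,fy=2.8,interpolation=cv2.INTER_CUBIC))
E
python3 st.py
```

```text
17.3833 pos [0.5762 0.0132 0.3141] yyaw -0.576 tilt [-0.0009 -0.0002] j [-0.659  0.437  0.672  1.944 -0.349  0.878 -0.382] f [-5.5 -2.3  8.8] t [-0.46  1.22  0.18] gap 0.026
[[258.40262328 249.65596545]]
17.4333 pos [0.5762 0.0133 0.3141] yyaw -0.5776 tilt [-0.0009 -0.0002] j [-0.659  0.437  0.672  1.944 -0.35   0.878 -0.383] f [-5.8 -1.8  9.4] t [-0.51  1.29 -0.06] gap 0.026
```

View pics/w5c.png

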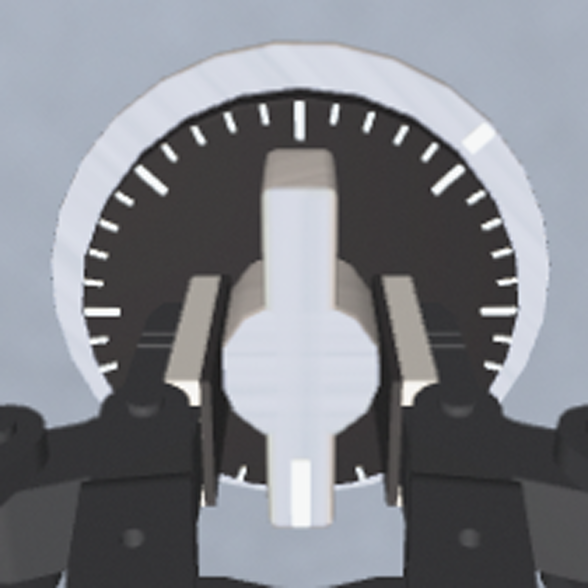

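The dial stands at 25: the top mark is 20, and the long mark 25, at crop (448,180), faces the index bar at (480,137). A metric check of that:

```bash
python3 - <<'E'
from h import *
p=camera_params('wrist');p['camera_from_world']=np.load('w5.npy')
u=lambda *a:(np.array(a)+.5)/2.8-.5+[150,140]
M=onz(p,u((448,180),(300,120),(152,180),(102,312),(498,312)),.134)[:,:2]
I=onz(p,u((480,137)),.130)[0,:2]
# centre from opposite marks 15(left)... 90deg pairs: marks 10&... at 90deg: 30(right), 10(left)
c=(M[3]+M[4])/2
for q in list(M)+[I]: d=q-c;print(np.linalg.norm(d).round(4),np.arctan2(d[1],d[0]).round(4))
print(c)
E
```

```text
0.0384 0.2115
0.0387 0.9946
0.0384 1.7781
0.0384 2.5658
0.0384 -0.5758
0.0478 0.2227
[0.57573898 0.01293219]
```

{"name": "send_rows", "arguments": {"deltas": [{"x": 0, "y": 0, "z": 0, "ax": 0, "ay": 0, "az": 0.12}, {"x": 0, "y": 0, "z": 0, "ax": 0, "ay": 0, "az": 0.24}, {"x": 0, "y": 0, "z": 0, "ax": 0, "ay": 0, "az": 0.36}, {"x": 0, "y": 0, "z": 0, "ax": 0, "ay": 0, "az": 0.48}, {"x": 0, "y": 0, "z": 0, "ax": 0, "ay": 0, "az": 0.6}]}}

```text
time: 17.85
eef_pos: [0.5763, 0.0131, 0.3141]
eef_rot: [0.695, 0.719, -0.0, -0.0]
ft_force: [-4.0, -1.0, 5.1]
finger_gap: 0.0258
grip_force: 58.9
```

{"name": "send_rows", "arguments": {"deltas": [{"x": 0, "y": 0, "z": 0, "ax": 0, "ay": 0, "az": 0.12}, {"x": 0, "y": 0, "z": 0, "ax": 0, "ay": 0, "az": 0.24}, {"x": 0, "y": 0, "z": 0, "ax": 0, "ay": 0, "az": 0.36}, {"x": 0, "y": 0, "z": 0, "ax": 0, "ay": 0, "az": 0.48}, {"x": 0, "y": 0, "z": 0, "ax": 0, "ay": 0, "az": 0.6}]}}

```text
time: 18.27
eef_pos: [0.5764, 0.0132, 0.3142]
eef_rot: [0.452, 0.892, -0.0, -0.0]
ft_force: [-2.3, -2.7, 4.9]
finger_gap: 0.026
grip_force: 58.7
```

{"name": "send_rows", "arguments": {"deltas": [{"x": 0, "y": 0, "z": 0, "ax": 0, "ay": 0, "az": 0.12}, {"x": 0, "y": 0, "z": 0, "ax": 0, "ay": 0, "az": 0.24}, {"x": 0, "y": 0, "z": 0, "ax": 0, "ay": 0, "az": 0.36}, {"x": 0, "y": 0, "z": 0, "ax": 0, "ay": 0, "az": 0.48}, {"x": 0, "y": 0, "z": 0, "ax": 0, "ay": 0, "az": 0.6}]}}

```text
time: 18.68
eef_pos: [0.5765, 0.0133, 0.3142]
eef_rot: [0.168, 0.986, -0.0, 0.0]
ft_force: [-1.6, -0.4, 3.4]
finger_gap: 0.0256
grip_force: 58.7
```

{"name": "send_rows", "arguments": {"deltas": [{"x": 0, "y": 0, "z": 0, "ax": 0, "ay": 0, "az": 0.12}, {"x": 0, "y": 0, "z": 0, "ax": 0, "ay": 0, "az": 0.24}, {"x": 0, "y": 0, "z": 0, "ax": 0, "ay": 0, "az": 0.36}, {"x": 0, "y": 0, "z": 0, "ax": 0, "ay": 0, "az": 0.48}, {"x": 0, "y": 0, "z": 0, "ax": 0, "ay": 0, "az": 0.6}]}}

```text
time: 19.1
eef_pos: [0.5765, 0.0135, 0.3142]
eef_rot: [-0.131, 0.991, 0.0, 0.0]
ft_force: [-2.0, 0.1, 4.5]
finger_gap: 0.0255
grip_force: 58.7
```

{"name": "send_rows", "arguments": {"deltas": [{"x": 0, "y": 0, "z": 0, "ax": 0, "ay": 0, "az": 0.12}, {"x": 0, "y": 0, "z": 0, "ax": 0, "ay": 0, "az": 0.24}, {"x": 0, "y": 0, "z": 0, "ax": 0, "ay": 0, "az": 0.36}, {"x": 0, "y": 0, "z": 0, "ax": 0, "ay": 0, "az": 0.48}, {"x": 0, "y": 0, "z": 0, "ax": 0, "ay": 0, "az": 0.6}]}}

```text
time: 19.52
eef_pos: [0.5765, 0.0137, 0.3141]
eef_rot: [-0.418, 0.908, 0.0, 0.0]
ft_force: [-3.2, 1.4, 4.0]
finger_gap: 0.0257
grip_force: 58.8
```

```bash
python3 st.py
```

```text
19.5167 pos [0.5765 0.0137 0.3141] yyaw 2.4343 tilt [-0.0001  0.0002] j [-0.123  0.366 -0.015  1.913  0.007  0.862  2.293] f [-3.2  1.4  4. ] t [ 0.18  0.62 -0.07] gap 0.0257
```

{"name": "send_rows", "arguments": {"deltas": [{"x": 0, "y": 0, "z": 0, "ax": 0, "ay": 0, "az": 0}, {"x": 0, "y": 0, "z": 0, "ax": 0, "ay": 0, "az": 0}, {"x": 0, "y": 0, "z": 0, "ax": 0, "ay": 0, "az": 0}, {"x": 0, "y": 0, "z": 0, "ax": 0, "ay": 0, "az": -0.12}, {"x": 0, "y": 0, "z": 0, "ax": 0, "ay": 0, "az": -0.24}], "grip": -1}}

```text
time: 19.93
eef_pos: [0.5765, 0.0133, 0.3139]
eef_rot: [-0.3, 0.954, -0.0, 0.0]
ft_force: [0.1, -0.4, 0.7]
finger_gap: 0.0841
grip_force: 0.0
```

{"name": "send_rows", "arguments": {"deltas": [{"x": 0, "y": 0, "z": 0, "ax": 0, "ay": 0, "az": -0.12}, {"x": 0, "y": 0, "z": 0, "ax": 0, "ay": 0, "az": -0.24}, {"x": 0, "y": 0, "z": 0, "ax": 0, "ay": 0, "az": -0.36}, {"x": 0, "y": 0, "z": 0, "ax": 0, "ay": 0, "az": -0.48}, {"x": 0, "y": 0, "z": 0, "ax": 0, "ay": 0, "az": -0.6}]}}

```text
time: 20.35
eef_pos: [0.5765, 0.0135, 0.3139]
eef_rot: [-0.004, 1.0, -0.0, 0.0]
ft_force: [0.5, -0.5, 0.2]
finger_gap: 0.0854
grip_force: 0.0
```

{"name": "send_rows", "arguments": {"deltas": [{"x": 0, "y": 0, "z": 0, "ax": 0, "ay": 0, "az": -0.12}, {"x": 0, "y": 0, "z": 0, "ax": 0, "ay": 0, "az": -0.24}, {"x": 0, "y": 0, "z": 0, "ax": 0, "ay": 0, "az": -0.36}, {"x": 0, "y": 0, "z": 0, "ax": 0, "ay": 0, "az": -0.48}, {"x": 0, "y": 0, "z": 0, "ax": 0, "ay": 0, "az": -0.6}]}}

```text
time: 20.77
eef_pos: [0.5766, 0.0135, 0.3139]
eef_rot: [0.291, 0.957, -0.0, 0.0]
ft_force: [0.2, -0.2, -0.8]
finger_gap: 0.0855
grip_force: 0.0
```

{"name": "send_rows", "arguments": {"deltas": [{"x": 0, "y": 0, "z": 0, "ax": 0, "ay": 0, "az": -0.12}, {"x": 0, "y": 0, "z": 0, "ax": 0, "ay": 0, "az": -0.24}, {"x": 0, "y": 0, "z": 0, "ax": 0, "ay": 0, "az": -0.36}, {"x": 0, "y": 0, "z": 0, "ax": 0, "ay": 0, "az": -0.48}, {"x": 0, "y": 0, "z": 0, "ax": 0, "ay": 0, "az": -0.6}]}}

```text
time: 21.18
eef_pos: [0.5766, 0.0136, 0.314]
eef_rot: [0.561, 0.828, 0.0, 0.0]
ft_force: [0.8, -0.6, 0.3]
finger_gap: 0.0858
grip_force: 0.0
```

{"name": "send_rows", "arguments": {"deltas": [{"x": 0, "y": 0, "z": 0, "ax": 0, "ay": 0, "az": -0.12}, {"x": 0, "y": 0, "z": 0, "ax": 0, "ay": 0, "az": -0.24}, {"x": 0, "y": 0, "z": 0, "ax": 0, "ay": 0, "az": -0.36}, {"x": 0, "y": 0, "z": 0, "ax": 0, "ay": 0, "az": -0.48}, {"x": 0, "y": 0, "z": 0, "ax": 0, "ay": 0, "az": -0.6}]}}

```text
time: 21.6
eef_pos: [0.5766, 0.0136, 0.314]
eef_rot: [0.781, 0.625, 0.0, 0.0]
ft_force: [-0.5, -0.2, 0.3]
finger_gap: 0.0853
grip_force: 0.0
```

{"name": "send_rows", "arguments": {"deltas": [{"x": 0, "y": 0, "z": 0, "ax": 0, "ay": 0, "az": -0.12}, {"x": 0, "y": 0, "z": 0, "ax": 0, "ay": 0, "az": -0.24}, {"x": 0, "y": 0, "z": 0, "ax": 0, "ay": 0, "az": -0.36}, {"x": 0, "y": 0, "z": 0, "ax": 0, "ay": 0, "az": -0.48}, {"x": 0, "y": 0, "z": 0, "ax": 0, "ay": 0, "az": -0.5}]}}

```text
time: 22.02
eef_pos: [0.5766, 0.0138, 0.3139]
eef_rot: [0.911, 0.413, 0.0, 0.0]
ft_force: [-0.2, 0.4, 0.5]
finger_gap: 0.0854
grip_force: 0.0
```

{"name": "send_rows", "arguments": {"deltas": [{"x": 0, "y": 0, "z": 0, "ax": 0, "ay": 0, "az": 0}, {"x": 0, "y": 0, "z": 0, "ax": 0, "ay": 0, "az": 0}, {"x": 0, "y": 0, "z": 0, "ax": 0, "ay": 0, "az": 0}, {"x": 0, "y": 0, "z": 0, "ax": 0, "ay": 0, "az": 0}, {"x": 0, "y": 0, "z": 0, "ax": 0, "ay": 0, "az": 0}], "grip": 1}}

```text
time: 22.43
eef_pos: [0.5764, 0.0133, 0.314]
eef_rot: [0.909, 0.417, -0.0, -0.0]
ft_force: [-10.3, 5.6, 22.5]
finger_gap: 0.0261
grip_force: 61.7
```

```bash
python3 st.py
```

```text
22.4333 pos [0.5764 0.0133 0.314 ] yyaw -0.7103 tilt [-0.0002  0.0005] j [-0.676  0.444  0.697  1.945 -0.367  0.881 -0.5  ] f [-10.3   5.6  22.5] t [ 1.11  2.04 -0.01] gap 0.0261
```

{"name": "send_rows", "arguments": {"deltas": [{"x": 0, "y": 0, "z": 0, "ax": 0, "ay": 0, "az": 0.12}, {"x": 0, "y": 0, "z": 0, "ax": 0, "ay": 0, "az": 0.24}, {"x": 0, "y": 0, "z": 0, "ax": 0, "ay": 0, "az": 0.36}, {"x": 0, "y": 0, "z": 0, "ax": 0, "ay": 0, "az": 0.48}, {"x": 0, "y": 0, "z": 0, "ax": 0, "ay": 0, "az": 0.6}]}}

```text
time: 22.85
eef_pos: [0.5763, 0.0134, 0.3143]
eef_rot: [0.743, 0.669, 0.0, -0.0]
ft_force: [-4.9, 1.6, 6.7]
finger_gap: 0.0258
grip_force: 58.5
```

{"name": "send_rows", "arguments": {"deltas": [{"x": 0, "y": 0, "z": 0, "ax": 0, "ay": 0, "az": 0.12}, {"x": 0, "y": 0, "z": 0, "ax": 0, "ay": 0, "az": 0.24}, {"x": 0, "y": 0, "z": 0, "ax": 0, "ay": 0, "az": 0.36}, {"x": 0, "y": 0, "z": 0, "ax": 0, "ay": 0, "az": 0.48}, {"x": 0, "y": 0, "z": 0, "ax": 0, "ay": 0, "az": 0.6}]}}

```text
time: 23.27
eef_pos: [0.5763, 0.0134, 0.3142]
eef_rot: [0.512, 0.859, 0.0, -0.0]
ft_force: [-3.3, 1.3, 6.7]
finger_gap: 0.0261
grip_force: 58.5
```

{"name": "send_rows", "arguments": {"deltas": [{"x": 0, "y": 0, "z": 0, "ax": 0, "ay": 0, "az": 0.12}, {"x": 0, "y": 0, "z": 0, "ax": 0, "ay": 0, "az": 0.24}, {"x": 0, "y": 0, "z": 0, "ax": 0, "ay": 0, "az": 0.36}, {"x": 0, "y": 0, "z": 0, "ax": 0, "ay": 0, "az": 0.48}, {"x": 0, "y": 0, "z": 0, "ax": 0, "ay": 0, "az": 0.6}]}}

```text
time: 23.68
eef_pos: [0.5762, 0.0134, 0.3142]
eef_rot: [0.236, 0.972, 0.0, -0.0]
ft_force: [-5.0, 2.0, 7.5]
finger_gap: 0.0257
grip_force: 58.5
```

{"name": "send_rows", "arguments": {"deltas": [{"x": 0, "y": 0, "z": 0, "ax": 0, "ay": 0, "az": 0.12}, {"x": 0, "y": 0, "z": 0, "ax": 0, "ay": 0, "az": 0.24}, {"x": 0, "y": 0, "z": 0, "ax": 0, "ay": 0, "az": 0.36}, {"x": 0, "y": 0, "z": 0, "ax": 0, "ay": 0, "az": 0.48}, {"x": 0, "y": 0, "z": 0, "ax": 0, "ay": 0, "az": 0.6}]}}

```text
time: 24.1
eef_pos: [0.5762, 0.0133, 0.3142]
eef_rot: [-0.062, 0.998, 0.0, -0.0]
ft_force: [-4.1, 1.6, 7.0]
finger_gap: 0.026
grip_force: 58.5
```

```bash
python3 st.py
```

```text
24.1 pos [0.5762 0.0133 0.3142] yyaw 1.6952 tilt [-0.0006  0.0002] j [-0.243  0.367  0.133  1.921 -0.064  0.858  1.619] f [-4.1  1.6  7. ] t [ 0.18  1.14 -0.07] gap 0.026
```

{"name": "send_rows", "arguments": {"deltas": [{"x": 0, "y": 0, "z": 0, "ax": 0, "ay": 0, "az": 0}, {"x": 0, "y": 0, "z": 0, "ax": 0, "ay": 0, "az": 0}, {"x": 0, "y": 0, "z": 0, "ax": 0, "ay": 0, "az": 0}, {"x": 0, "y": 0, "z": 0, "ax": 0, "ay": 0, "az": -0.12}, {"x": 0, "y": 0, "z": 0, "ax": 0, "ay": 0, "az": -0.24}], "grip": -1}}

```text
time: 24.52
eef_pos: [0.5766, 0.0132, 0.3139]
eef_rot: [0.065, 0.998, -0.0, 0.0]
ft_force: [-0.4, -0.6, 0.5]
finger_gap: 0.0838
grip_force: 0.0
```

{"name": "send_rows", "arguments": {"deltas": [{"x": 0, "y": 0, "z": 0, "ax": 0, "ay": 0, "az": -0.12}, {"x": 0, "y": 0, "z": 0, "ax": 0, "ay": 0, "az": -0.24}, {"x": 0, "y": 0, "z": 0, "ax": 0, "ay": 0, "az": -0.36}, {"x": 0, "y": 0, "z": 0, "ax": 0, "ay": 0, "az": -0.48}, {"x": 0, "y": 0, "z": 0, "ax": 0, "ay": 0, "az": -0.6}]}}

```text
time: 24.93
eef_pos: [0.5766, 0.0134, 0.3139]
eef_rot: [0.357, 0.934, -0.0, 0.0]
ft_force: [0.3, 0.6, -0.0]
finger_gap: 0.0852
grip_force: 0.0
```

{"name": "send_rows", "arguments": {"deltas": [{"x": 0, "y": 0, "z": 0, "ax": 0, "ay": 0, "az": -0.12}, {"x": 0, "y": 0, "z": 0, "ax": 0, "ay": 0, "az": -0.24}, {"x": 0, "y": 0, "z": 0, "ax": 0, "ay": 0, "az": -0.36}, {"x": 0, "y": 0, "z": 0, "ax": 0, "ay": 0, "az": -0.48}, {"x": 0, "y": 0, "z": 0, "ax": 0, "ay": 0, "az": -0.6}]}}

```text
time: 25.35
eef_pos: [0.5766, 0.0135, 0.314]
eef_rot: [0.617, 0.787, 0.0, 0.0]
ft_force: [0.3, -0.1, -0.0]
finger_gap: 0.0849
grip_force: 0.0
```

{"name": "send_rows", "arguments": {"deltas": [{"x": 0, "y": 0, "z": 0, "ax": 0, "ay": 0, "az": -0.12}, {"x": 0, "y": 0, "z": 0, "ax": 0, "ay": 0, "az": -0.24}, {"x": 0, "y": 0, "z": 0, "ax": 0, "ay": 0, "az": -0.36}, {"x": 0, "y": 0, "z": 0, "ax": 0, "ay": 0, "az": -0.48}, {"x": 0, "y": 0, "z": 0, "ax": 0, "ay": 0, "az": -0.6}]}}

```text
time: 25.77
eef_pos: [0.5766, 0.0135, 0.314]
eef_rot: [0.822, 0.569, 0.0, 0.0]
ft_force: [-0.8, -0.2, -0.2]
finger_gap: 0.0851
grip_force: 0.0
```

{"name": "send_rows", "arguments": {"deltas": [{"x": 0, "y": 0, "z": 0, "ax": 0, "ay": 0, "az": -0.12}, {"x": 0, "y": 0, "z": 0, "ax": 0, "ay": 0, "az": -0.24}, {"x": 0, "y": 0, "z": 0, "ax": 0, "ay": 0, "az": -0.36}, {"x": 0, "y": 0, "z": 0, "ax": 0, "ay": 0, "az": -0.48}, {"x": 0, "y": 0, "z": 0, "ax": 0, "ay": 0, "az": -0.6}]}}

```text
time: 26.18
eef_pos: [0.5766, 0.0135, 0.3141]
eef_rot: [0.954, 0.301, 0.0, 0.0]
ft_force: [-0.2, 1.1, -0.3]
finger_gap: 0.0854
grip_force: 0.0
```

{"name": "send_rows", "arguments": {"deltas": [{"x": 0, "y": 0, "z": 0, "ax": 0, "ay": 0, "az": -0.12}, {"x": 0, "y": 0, "z": 0, "ax": 0, "ay": 0, "az": -0.24}, {"x": 0, "y": 0, "z": 0, "ax": 0, "ay": 0, "az": -0.36}, {"x": 0, "y": 0, "z": 0, "ax": 0, "ay": 0, "az": -0.48}, {"x": 0, "y": 0, "z": 0, "ax": 0, "ay": 0, "az": -0.5}]}}

```text
time: 26.6
eef_pos: [0.5766, 0.0138, 0.3139]
eef_rot: [0.998, 0.056, 0.0, 0.0]
ft_force: [-0.1, 0.6, 0.4]
finger_gap: 0.0855
grip_force: 0.0
```

{"name": "send_rows", "arguments": {"deltas": [{"x": 0, "y": 0, "z": 0, "ax": 0, "ay": 0, "az": 0}, {"x": 0, "y": 0, "z": 0, "ax": 0, "ay": 0, "az": 0}, {"x": 0, "y": 0, "z": 0, "ax": 0, "ay": 0, "az": 0}, {"x": 0, "y": 0, "z": 0, "ax": 0, "ay": 0, "az": 0}, {"x": 0, "y": 0, "z": 0, "ax": 0, "ay": 0, "az": 0}], "grip": 1}}

```text
time: 27.02
eef_pos: [0.5766, 0.0133, 0.3141]
eef_rot: [0.998, 0.06, 0.0, -0.0]
ft_force: [-4.8, 3.6, 19.3]
finger_gap: 0.0259
grip_force: 61.8
```

```bash
python3 st.py
```

```text
27.0167 pos [0.5766 0.0133 0.3141] yyaw -1.4502 tilt [0.0003 0.0005] j [-0.8    0.508  0.881  1.951 -0.494  0.913 -1.118] f [-4.8  3.6 19.3] t [ 0.92  0.79 -0.03] gap 0.0259
```

{"name": "send_rows", "arguments": {"deltas": [{"x": 0, "y": 0, "z": 0, "ax": 0, "ay": 0, "az": 0.12}, {"x": 0, "y": 0, "z": 0, "ax": 0, "ay": 0, "az": 0.24}, {"x": 0, "y": 0, "z": 0, "ax": 0, "ay": 0, "az": 0.36}, {"x": 0, "y": 0, "z": 0, "ax": 0, "ay": 0, "az": 0.48}, {"x": 0, "y": 0, "z": 0, "ax": 0, "ay": 0, "az": 0.6}]}}

```text
time: 27.43
eef_pos: [0.5765, 0.0135, 0.3142]
eef_rot: [0.935, 0.355, 0.0, -0.0]
ft_force: [-3.3, 2.5, 4.7]
finger_gap: 0.0258
grip_force: 58.6
```

{"name": "send_rows", "arguments": {"deltas": [{"x": 0, "y": 0, "z": 0, "ax": 0, "ay": 0, "az": 0.12}, {"x": 0, "y": 0, "z": 0, "ax": 0, "ay": 0, "az": 0.24}, {"x": 0, "y": 0, "z": 0, "ax": 0, "ay": 0, "az": 0.36}, {"x": 0, "y": 0, "z": 0, "ax": 0, "ay": 0, "az": 0.48}, {"x": 0, "y": 0, "z": 0, "ax": 0, "ay": 0, "az": 0.6}]}}

```text
time: 27.85
eef_pos: [0.5764, 0.0136, 0.3142]
eef_rot: [0.788, 0.616, 0.0, -0.0]
ft_force: [-3.3, 3.4, 5.5]
finger_gap: 0.0255
grip_force: 58.7
```

{"name": "send_rows", "arguments": {"deltas": [{"x": 0, "y": 0, "z": 0, "ax": 0, "ay": 0, "az": 0.12}, {"x": 0, "y": 0, "z": 0, "ax": 0, "ay": 0, "az": 0.23}, {"x": 0, "y": 0, "z": 0, "ax": 0, "ay": 0, "az": 0.33}, {"x": 0, "y": 0, "z": 0, "ax": 0, "ay": 0, "az": 0.41}, {"x": 0, "y": 0, "z": 0, "ax": 0, "ay": 0, "az": 0.45}]}}

```text
time: 28.27
eef_pos: [0.5763, 0.0136, 0.3142]
eef_rot: [0.631, 0.776, 0.0, -0.001]
ft_force: [-3.9, 3.1, 7.0]
finger_gap: 0.026
grip_force: 58.7
```

```bash
python3 st.py; python3 - <<'E'
from h import *
p=camera_params('wrist');im=snapshot('wrist');np.save('w6.npy',p['camera_from_world'])
im=np.ascontiguousarray(im[:,:,::-1])
cv2.imwrite('pics/w6c.png',cv2.resize(im[140:350,150:360],None,fx=2.8,fy=2.8,interpolation=cv2.INTER_CUBIC))
E
python3 st.py
```

```text
28.2667 pos [0.5763 0.0136 0.3142] yyaw 0.2045 tilt [-0.0005  0.0011] j [-0.5    0.395  0.459  1.936 -0.228  0.862  0.282] f [-3.9  3.1  7. ] t [ 0.73  1.03 -0.09] gap 0.026
28.3167 pos [0.5763 0.0136 0.3142] yyaw 0.2058 tilt [-0.0005  0.0011] j [-0.5    0.395  0.458  1.936 -0.228  0.862  0.283] f [-4.5  3.5  7.1] t [0.69 1.   0.02] gap 0.0259
```

View pics/w6c.png

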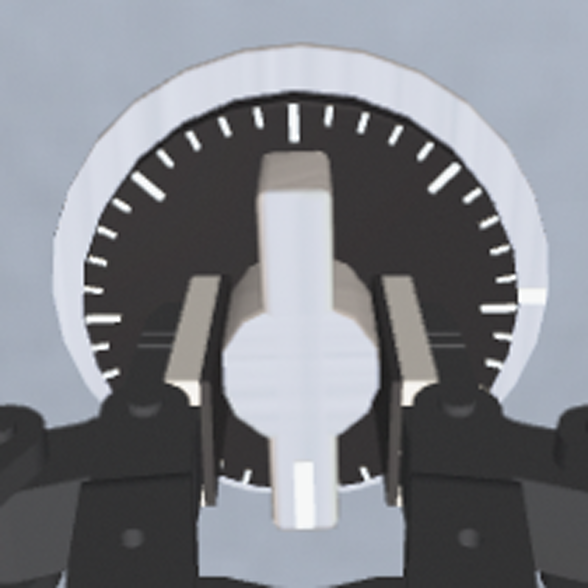

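The 30 mark at crop (500,308) lies next to the index bar at (533,297). Metric check:

```bash
python3 - <<'E'
from h import *
p=camera_params('wrist');p['camera_from_world']=np.load('w6.npy')
u=lambda *a:(np.array(a)+.5)/2.8-.5+[150,140]
M=onz(p,u((445,178),(294,122),(149,187),(102,318),(500,308)),.134)[:,:2]
I=onz(p,u((533,297)),.130)[0,:2]
c=(M[3]+M[4])/2
for q in list(M)+[I]: d=q-c;print(np.linalg.norm(d).round(4),np.arctan2(d[1],d[0]).round(4))
print(c)
E
```

```text
0.0384 1.0153
0.0385 1.8059
0.0382 2.5938
0.0386 -2.9089
0.0386 0.2327
0.0461 0.2334
[0.57688816 0.01296172]
```

30 is dialed exactly (mark yaw 0.2327, index 0.2334). Turning clockwise toward the catch, slowly at the end.

{"name": "send_rows", "arguments": {"deltas": [{"x": 0, "y": 0, "z": 0, "ax": 0, "ay": 0, "az": -0.1}, {"x": 0, "y": 0, "z": 0, "ax": 0, "ay": 0, "az": -0.2}, {"x": 0, "y": 0, "z": 0, "ax": 0, "ay": 0, "az": -0.3}, {"x": 0, "y": 0, "z": 0, "ax": 0, "ay": 0, "az": -0.4}, {"x": 0, "y": 0, "z": 0, "ax": 0, "ay": 0, "az": -0.5}]}}

```text
time: 28.73
eef_pos: [0.5764, 0.0136, 0.3142]
eef_rot: [0.806, 0.591, 0.0, -0.0]
ft_force: [-3.7, 1.7, 5.9]
finger_gap: 0.0259
grip_force: 58.8
```

{"name": "send_rows", "arguments": {"deltas": [{"x": 0, "y": 0, "z": 0, "ax": 0, "ay": 0, "az": -0.1}, {"x": 0, "y": 0, "z": 0, "ax": 0, "ay": 0, "az": -0.2}, {"x": 0, "y": 0, "z": 0, "ax": 0, "ay": 0, "az": -0.3}, {"x": 0, "y": 0, "z": 0, "ax": 0, "ay": 0, "az": -0.4}, {"x": 0, "y": 0, "z": 0, "ax": 0, "ay": 0, "az": -0.5}]}}

```text
time: 29.15
eef_pos: [0.5765, 0.0135, 0.3142]
eef_rot: [0.928, 0.374, 0.0, -0.0]
ft_force: [-2.5, 1.8, 5.2]
finger_gap: 0.0261
grip_force: 58.8
```

{"name": "send_rows", "arguments": {"deltas": [{"x": 0, "y": 0, "z": 0, "ax": 0, "ay": 0, "az": -0.1}, {"x": 0, "y": 0, "z": 0, "ax": 0, "ay": 0, "az": -0.2}, {"x": 0, "y": 0, "z": 0, "ax": 0, "ay": 0, "az": -0.3}, {"x": 0, "y": 0, "z": 0, "ax": 0, "ay": 0, "az": -0.4}, {"x": 0, "y": 0, "z": 0, "ax": 0, "ay": 0, "az": -0.5}]}}

```text
time: 29.57
eef_pos: [0.5766, 0.0134, 0.3143]
eef_rot: [0.991, 0.132, 0.0, -0.0]
ft_force: [-2.3, 0.6, 5.5]
finger_gap: 0.0257
grip_force: 58.8
```

{"name": "send_rows", "arguments": {"deltas": [{"x": 0, "y": 0, "z": 0, "ax": 0, "ay": 0, "az": -0.07}, {"x": 0, "y": 0, "z": 0, "ax": 0, "ay": 0, "az": -0.12}, {"x": 0, "y": 0, "z": 0, "ax": 0, "ay": 0, "az": -0.16}, {"x": 0, "y": 0, "z": 0, "ax": 0, "ay": 0, "az": -0.2}, {"x": 0, "y": 0, "z": 0, "ax": 0, "ay": 0, "az": -0.24}]}}

```text
time: 29.98
eef_pos: [0.5766, 0.0133, 0.3143]
eef_rot: [1.0, 0.014, 0.0, -0.0]
ft_force: [-2.6, 0.5, 6.5]
finger_gap: 0.0256
grip_force: 58.9
```

```bash
python3 st.py
```

```text
29.9833 pos [0.5766 0.0133 0.3143] yyaw -1.5423 tilt [0.0003 0.0006] j [-0.812  0.515  0.899  1.951 -0.508  0.918 -1.197] f [-2.6  0.5  6.5] t [0.22 0.52 0.06] gap 0.0256
```

{"name": "send_rows", "arguments": {"deltas": [{"x": 0, "y": 0, "z": 0, "ax": 0, "ay": 0, "az": -0.025}, {"x": 0, "y": 0, "z": 0, "ax": 0, "ay": 0, "az": -0.05}, {"x": 0, "y": 0, "z": 0, "ax": 0, "ay": 0, "az": -0.075}, {"x": 0, "y": 0, "z": 0, "ax": 0, "ay": 0, "az": -0.1}, {"x": 0, "y": 0, "z": 0, "ax": 0, "ay": 0, "az": -0.12}]}}

```text
time: 30.4
eef_pos: [0.5765, 0.0133, 0.3142]
eef_rot: [0.999, -0.045, 0.0, -0.0]
ft_force: [-2.9, -0.2, 7.2]
finger_gap: 0.0261
grip_force: 58.9
```

```bash
python3 st.py
```

```text
30.4 pos [0.5765 0.0133 0.3142] yyaw -1.6618 tilt [0.0001 0.0006] j [-0.831  0.529  0.931  1.952 -0.532  0.926 -1.294] f [-2.9 -0.2  7.2] t [0.18 0.5  0.03] gap 0.0261
```

{"name": "send_rows", "arguments": {"deltas": [{"x": 0, "y": 0, "z": 0, "ax": 0, "ay": 0, "az": -0.015}, {"x": 0, "y": 0, "z": 0, "ax": 0, "ay": 0, "az": -0.03}, {"x": 0, "y": 0, "z": 0, "ax": 0, "ay": 0, "az": -0.045}, {"x": 0, "y": 0, "z": 0, "ax": 0, "ay": 0, "az": -0.06}, {"x": 0, "y": 0, "z": 0, "ax": 0, "ay": 0, "az": -0.07}]}}

```text
time: 30.82
eef_pos: [0.5766, 0.0132, 0.3142]
eef_rot: [0.997, -0.08, 0.0, -0.0]
ft_force: [-3.0, 0.8, 6.2]
finger_gap: 0.0257
grip_force: 58.9
```

```bash
python3 st.py
```

```text
30.8167 pos [0.5766 0.0132 0.3142] yyaw -1.7313 tilt [0.0002 0.0006] j [-0.842  0.538  0.949  1.952 -0.547  0.931 -1.35 ] f [-3.   0.8  6.2] t [0.18 0.59 0.03] gap 0.0257
```

{"name": "send_rows", "arguments": {"deltas": [{"x": 0, "y": 0, "z": 0, "ax": 0, "ay": 0, "az": -0.01}, {"x": 0, "y": 0, "z": 0, "ax": 0, "ay": 0, "az": -0.02}, {"x": 0, "y": 0, "z": 0, "ax": 0, "ay": 0, "az": -0.03}, {"x": 0, "y": 0, "z": 0, "ax": 0, "ay": 0, "az": -0.035}, {"x": 0, "y": 0, "z": 0, "ax": 0, "ay": 0, "az": -0.04}]}}

```text
time: 31.23
eef_pos: [0.5766, 0.0132, 0.3142]
eef_rot: [0.995, -0.1, 0.0, -0.0]
ft_force: [-2.9, 1.0, 6.7]
finger_gap: 0.0261
grip_force: 58.9
```

```bash
python3 st.py
```

```text
31.2333 pos [0.5766 0.0132 0.3142] yyaw -1.7708 tilt [0.0001 0.0006] j [-0.848  0.543  0.959  1.953 -0.555  0.934 -1.381] f [-2.9  1.   6.7] t [0.14 0.52 0.04] gap 0.0261
```

{"name": "send_rows", "arguments": {"deltas": [{"x": 0, "y": 0, "z": 0, "ax": 0, "ay": 0, "az": -0.008}, {"x": 0, "y": 0, "z": 0, "ax": 0, "ay": 0, "az": -0.016}, {"x": 0, "y": 0, "z": 0, "ax": 0, "ay": 0, "az": -0.024}, {"x": 0, "y": 0, "z": 0, "ax": 0, "ay": 0, "az": -0.03}, {"x": 0, "y": 0, "z": 0, "ax": 0, "ay": 0, "az": -0.035}]}}

```text
time: 31.65
eef_pos: [0.5766, 0.0132, 0.3142]
eef_rot: [0.993, -0.117, 0.0, -0.0]
ft_force: [-2.9, -0.2, 5.9]
finger_gap: 0.0259
grip_force: 58.9
```

```bash
python3 st.py
```

```text
31.65 pos [0.5766 0.0132 0.3142] yyaw -1.8058 tilt [0.0001 0.0005] j [-0.853  0.548  0.968  1.953 -0.562  0.937 -1.409] f [-2.9 -0.2  5.9] t [0.15 0.54 0.14] gap 0.0259
```

{"name": "send_rows", "arguments": {"deltas": [{"x": 0, "y": 0, "z": 0, "ax": 0, "ay": 0, "az": -0.005}, {"x": 0, "y": 0, "z": 0, "ax": 0, "ay": 0, "az": -0.01}, {"x": 0, "y": 0, "z": 0, "ax": 0, "ay": 0, "az": -0.015}, {"x": 0, "y": 0, "z": 0, "ax": 0, "ay": 0, "az": -0.02}, {"x": 0, "y": 0, "z": 0, "ax": 0, "ay": 0, "az": -0.02}]}}

```text
time: 32.07
eef_pos: [0.5766, 0.0132, 0.3142]
eef_rot: [0.992, -0.127, 0.0, -0.0]
ft_force: [-2.6, 0.4, 6.0]
finger_gap: 0.0254
grip_force: 59.0
```

```bash
python3 st.py; python3 - <<'E'
from h import *
p=camera_params('wrist');im=snapshot('wrist');np.save('w7.npy',p['camera_from_world'])
im=np.ascontiguousarray(im[:,:,::-1]);cv2.imwrite('pics/w7.png',im)
im6=cv2.imread('pics/w6c.png')
# mark blobs on face
g=im.min(2);m=np.zeros_like(g);m[160:270,160:350]=(g[160:270,160:350]>200)*255
n,l,s,c=cv2.connectedComponentsWithStats(m)
mid=np.array([.5768,.0131])
for i in range(1,n):
    if 8<=s[i,4]<150:
        P=onz(p,c[i],.134)[0,:2]-mid;r=np.linalg.norm(P)
        if .034<r<.05: print(s[i,4],c[i].round(1),r.round(4),np.arctan2(P[1],P[0]).round(4))
print(read_state()['ft_torque'])
E
```

```text
32.0667 pos [0.5766 0.0132 0.3142] yyaw -1.8259 tilt [0.0002 0.0005] j [-0.856  0.551  0.974  1.953 -0.567  0.939 -1.425] f [-2.6  0.4  6. ] t [0.11 0.59 0.02] gap 0.0254
14 [241.9 182. ] 0.0386 -0.0326
36 [254.4 184.1] 0.0367 -0.1931
12 [266.8 181.5] 0.0381 -0.3588
11 [279.2 183.7] 0.0382 -0.5245
12 [229.8 185.5] 0.0387 0.1326
12 [290.9 187.8] 0.0382 -0.6904
11 [218.6 190.3] 0.0391 0.2937
11 [301.6 193.5] 0.0384 -0.8556
12 [208.8 196.9] 0.0392 0.4535
37 [308.1 203.4] 0.0365 -1.0204
35 [202.7 206.7] 0.0379 0.6144
10 [318.5 209.5] 0.0384 -1.1862
11 [193.3 213.6] 0.0398 0.7721
13 [324.4 218.8] 0.0386 -1.3477
9 [187.4 222.9] 0.0405 0.9269
12 [328.5 229. ] 0.0387 -1.5138
8 [184.2 233.2] 0.0408 1.0837
31 [187.1 254.2] 0.0392 1.3967
[0.0986292  0.52476928 0.0580455 ]
```

```bash
cat > fit.py <<'E'
from h import *
from scipy.optimize import least_squares
def fit(im,p,guess):
    g=im.min(2);m=np.zeros_like(g);m[160:270,160:350]=(g[160:270,160:350]>190)*255
    n,l,s,c=cv2.connectedComponentsWithStats(m);P=[]
    for i in range(1,n):
        if 6<=s[i,4]<25:
            q=onz(p,c[i],.134)[0,:2];r=np.linalg.norm(q-[.5768,.0131])
            if .036<r<.042:P.append(q)
    P=np.array(P);st=np.pi/20
    def f(v):
        d=P-v[:2];a=np.arctan2(d[:,1],d[:,0])-v[2];return np.r_[.0385*((a+st/2)%st-st/2),np.hypot(*d.T)-v[3]]
    r=least_squares(f,[.5768,.0131,guess,.0385]);return r.x,len(P),np.abs(r.fun).max()
E
python3 - <<'E'
from fit import *
p=camera_params('wrist')
for im,w,g in((cv2.imread('pics/w5.png'),'w5.npy',.9946),(cv2.imread('pics/w7.png'),'w7.npy',-.21)):
    p['camera_from_world']=np.load(w);print(w,fit(im,p,g))
# w6 from crop
c=cv2.imread('pics/w6c.png');c=cv2.resize(c,(210,210),interpolation=cv2.INTER_AREA);im=np.zeros((384,512,3),np.uint8);im[140:350,150:360]=c
p['camera_from_world']=np.load('w6.npy');print('w6',fit(im,p,1.806))
E
```

```text
w5.npy (array([0.57589825, 0.01308193, 0.99973291, 0.04017063]), 12, np.float64(0.0001854073853751262))
w7.npy (array([ 0.57530097,  0.01446175, -0.22122698,  0.04019224]), 13, np.float64(0.00021060244722528876))
w6 (array([0.57692845, 0.01308912, 1.80832539, 0.03993872]), 15, np.float64(0.0014225271978737658))
```

No slip since 30 was dialed. The dial is at −3.56 to −3.60 and hasn't caught yet, so I continue very slowly.

{"name": "send_rows", "arguments": {"deltas": [{"x": 0, "y": 0, "z": 0, "ax": 0, "ay": 0, "az": -0.005}, {"x": 0, "y": 0, "z": 0, "ax": 0, "ay": 0, "az": -0.01}, {"x": 0, "y": 0, "z": 0, "ax": 0, "ay": 0, "az": -0.015}, {"x": 0, "y": 0, "z": 0, "ax": 0, "ay": 0, "az": -0.02}, {"x": 0, "y": 0, "z": 0, "ax": 0, "ay": 0, "az": -0.025}]}}

```text
time: 32.53
eef_pos: [0.5765, 0.0132, 0.3142]
eef_rot: [0.99, -0.139, 0.0, -0.0]
ft_force: [-2.8, 0.3, 6.5]
finger_gap: 0.0259
grip_force: 58.9
```

```bash
cat > chk.py <<'E'
from fit import *
import sys
s=read_state();M=R.from_quat(s['eef_rot']).as_matrix();ph=np.arctan2(M[1,1],M[0,1])
p=camera_params('wrist');im=snapshot('wrist')[:,:,::-1]
x,n,e=fit(im,p,ph+1.604+(float(sys.argv[1]) if len(sys.argv)>1 else 0))
print('t',s['time'],'phi',ph.round(4),'rel',(x[2]-ph).round(4),n,e.round(5),'tz',s['ft_torque'][2].round(3),read_state()['ft_torque'][2].round(3),'j7',s['joints'][6].round(4))
E
python3 chk.py
```

```text
t 32.5333 phi -1.8506 rel 1.6127 15 0.00125 tz 0.235 0.169 j7 -1.4452
```

{"name": "send_rows", "arguments": {"deltas": [{"x": 0, "y": 0, "z": 0, "ax": 0, "ay": 0, "az": -0.005}, {"x": 0, "y": 0, "z": 0, "ax": 0, "ay": 0, "az": -0.01}, {"x": 0, "y": 0, "z": 0, "ax": 0, "ay": 0, "az": -0.015}, {"x": 0, "y": 0, "z": 0, "ax": 0, "ay": 0, "az": -0.02}, {"x": 0, "y": 0, "z": 0, "ax": 0, "ay": 0, "az": -0.02}]}}

```text
time: 33.0
eef_pos: [0.5766, 0.0132, 0.3142]
eef_rot: [0.989, -0.149, 0.0, -0.0]
ft_force: [-3.5, 0.8, 7.5]
finger_gap: 0.0261
grip_force: 59.0
```

```bash
python3 chk.py
```

```text
t 33.0 phi -1.8705 rel 1.6135 15 0.00013 tz 0.307 0.256 j7 -1.4612
```

{"name": "send_rows", "arguments": {"deltas": [{"x": 0, "y": 0, "z": 0, "ax": 0, "ay": 0, "az": -0.004}, {"x": 0, "y": 0, "z": 0, "ax": 0, "ay": 0, "az": -0.008}, {"x": 0, "y": 0, "z": 0, "ax": 0, "ay": 0, "az": -0.012}, {"x": 0, "y": 0, "z": 0, "ax": 0, "ay": 0, "az": -0.016}, {"x": 0, "y": 0, "z": 0, "ax": 0, "ay": 0, "az": -0.02}]}}

```text
time: 33.47
eef_pos: [0.5766, 0.0133, 0.3142]
eef_rot: [0.987, -0.159, 0.0, -0.0]
ft_force: [-3.1, -0.9, 6.4]
finger_gap: 0.0259
grip_force: 58.9
```

```bash
python3 chk.py
```

```text
t 33.4667 phi -1.8901 rel 1.6172 15 0.00019 tz 0.519 0.505 j7 -1.4769
```

Torque rose to 0.5 N·m, so this is the catch. Reversing counterclockwise to draw the bolt.

{"name": "send_rows", "arguments": {"deltas": [{"x": 0, "y": 0, "z": 0, "ax": 0, "ay": 0, "az": 0.02}, {"x": 0, "y": 0, "z": 0, "ax": 0, "ay": 0, "az": 0.05}, {"x": 0, "y": 0, "z": 0, "ax": 0, "ay": 0, "az": 0.08}, {"x": 0, "y": 0, "z": 0, "ax": 0, "ay": 0, "az": 0.11}, {"x": 0, "y": 0, "z": 0, "ax": 0, "ay": 0, "az": 0.14}]}}

```text
time: 33.93
eef_pos: [0.5766, 0.0132, 0.3142]
eef_rot: [0.996, -0.089, 0.0, -0.0]
ft_force: [-3.0, 0.9, 7.1]
finger_gap: 0.0259
grip_force: 58.9
```

{"name": "send_rows", "arguments": {"deltas": [{"x": 0, "y": 0, "z": 0, "ax": 0, "ay": 0, "az": 0.03}, {"x": 0, "y": 0, "z": 0, "ax": 0, "ay": 0, "az": 0.06}, {"x": 0, "y": 0, "z": 0, "ax": 0, "ay": 0, "az": 0.09}, {"x": 0, "y": 0, "z": 0, "ax": 0, "ay": 0, "az": 0.12}, {"x": 0, "y": 0, "z": 0, "ax": 0, "ay": 0, "az": 0.14}]}}

```text
time: 34.35
eef_pos: [0.5765, 0.0133, 0.3142]
eef_rot: [1.0, -0.019, 0.0, -0.0]
ft_force: [-3.0, 1.9, 6.1]
finger_gap: 0.0258
grip_force: 58.9
```

```bash
python3 chk.py
```

```text
t 34.35 phi -1.6089 rel 1.6022 14 0.00023 tz -0.125 0.032 j7 -1.2512
```

{"name": "send_rows", "arguments": {"deltas": [{"x": 0, "y": 0, "z": 0, "ax": 0, "ay": 0, "az": 0.015}, {"x": 0, "y": 0, "z": 0, "ax": 0, "ay": 0, "az": 0.03}, {"x": 0, "y": 0, "z": 0, "ax": 0, "ay": 0, "az": 0.045}, {"x": 0, "y": 0, "z": 0, "ax": 0, "ay": 0, "az": 0.06}, {"x": 0, "y": 0, "z": 0, "ax": 0, "ay": 0, "az": 0.07}]}}

```text
time: 34.82
eef_pos: [0.5765, 0.0133, 0.3143]
eef_rot: [1.0, 0.015, 0.0, -0.0]
ft_force: [-3.3, 0.7, 6.1]
finger_gap: 0.0255
grip_force: 58.9
```

```bash
python3 chk.py
```

```text
t 34.8167 phi -1.5398 rel 1.602 15 0.00022 tz -0.124 0.051 j7 -1.1953
```

{"name": "send_rows", "arguments": {"deltas": [{"x": 0, "y": 0, "z": 0, "ax": 0, "ay": 0, "az": 0.02}, {"x": 0, "y": 0, "z": 0, "ax": 0, "ay": 0, "az": 0.04}, {"x": 0, "y": 0, "z": 0, "ax": 0, "ay": 0, "az": 0.06}, {"x": 0, "y": 0, "z": 0, "ax": 0, "ay": 0, "az": 0.07}, {"x": 0, "y": 0, "z": 0, "ax": 0, "ay": 0, "az": 0.08}]}}

```text
time: 35.28
eef_pos: [0.5765, 0.0133, 0.3142]
eef_rot: [0.998, 0.055, 0.0, -0.0]
ft_force: [-1.6, 1.5, 5.4]
finger_gap: 0.026
grip_force: 58.9
```

```bash
python3 chk.py
```

```text
t 35.2833 phi -1.46 rel 1.6015 15 0.00017 tz -0.145 -0.068 j7 -1.1307
```

{"name": "send_rows", "arguments": {"deltas": [{"x": 0, "y": 0, "z": 0, "ax": 0, "ay": 0, "az": 0.02}, {"x": 0, "y": 0, "z": 0, "ax": 0, "ay": 0, "az": 0.04}, {"x": 0, "y": 0, "z": 0, "ax": 0, "ay": 0, "az": 0.06}, {"x": 0, "y": 0, "z": 0, "ax": 0, "ay": 0, "az": 0.07}, {"x": 0, "y": 0, "z": 0, "ax": 0, "ay": 0, "az": 0.08}]}}

```text
time: 35.75
eef_pos: [0.5766, 0.0133, 0.3143]
eef_rot: [0.995, 0.095, 0.0, -0.0]
ft_force: [-3.3, 1.3, 6.2]
finger_gap: 0.0258
grip_force: 58.9
```

```bash
python3 chk.py
```

```text
t 35.75 phi -1.38 rel 1.6032 16 0.00133 tz -0.186 -0.066 j7 -1.0655
```

{"name": "send_rows", "arguments": {"deltas": [{"x": 0, "y": 0, "z": 0, "ax": 0, "ay": 0, "az": 0.015}, {"x": 0, "y": 0, "z": 0, "ax": 0, "ay": 0, "az": 0.03}, {"x": 0, "y": 0, "z": 0, "ax": 0, "ay": 0, "az": 0.04}, {"x": 0, "y": 0, "z": 0, "ax": 0, "ay": 0, "az": 0.05}, {"x": 0, "y": 0, "z": 0, "ax": 0, "ay": 0, "az": 0.05}]}}

```text
time: 36.22
eef_pos: [0.5766, 0.0134, 0.3142]
eef_rot: [0.993, 0.12, 0.0, -0.0]
ft_force: [-2.5, 2.4, 5.9]
finger_gap: 0.0259
grip_force: 58.9
```

```bash
python3 chk.py
```

```text
t 36.2167 phi -1.3299 rel 1.6014 15 0.00018 tz -0.065 -0.058 j7 -1.0246
```

{"name": "send_rows", "arguments": {"deltas": [{"x": 0, "y": 0, "z": 0, "ax": 0, "ay": 0, "az": 0.015}, {"x": 0, "y": 0, "z": 0, "ax": 0, "ay": 0, "az": 0.03}, {"x": 0, "y": 0, "z": 0, "ax": 0, "ay": 0, "az": 0.04}, {"x": 0, "y": 0, "z": 0, "ax": 0, "ay": 0, "az": 0.05}, {"x": 0, "y": 0, "z": 0, "ax": 0, "ay": 0, "az": 0.06}]}}

```text
time: 36.68
eef_pos: [0.5766, 0.0133, 0.3143]
eef_rot: [0.989, 0.15, 0.0, -0.0]
ft_force: [-2.7, 1.7, 5.4]
finger_gap: 0.0256
grip_force: 58.9
```

```bash
python3 chk.py
```

```text
t 36.6833 phi -1.2702 rel 1.603 15 0.00135 tz -0.153 -0.113 j7 -0.9756
```

{"name": "send_rows", "arguments": {"deltas": [{"x": 0, "y": 0, "z": 0, "ax": 0, "ay": 0, "az": 0.015}, {"x": 0, "y": 0, "z": 0, "ax": 0, "ay": 0, "az": 0.03}, {"x": 0, "y": 0, "z": 0, "ax": 0, "ay": 0, "az": 0.04}, {"x": 0, "y": 0, "z": 0, "ax": 0, "ay": 0, "az": 0.05}, {"x": 0, "y": 0, "z": 0, "ax": 0, "ay": 0, "az": 0.06}]}}

```text
time: 37.15
eef_pos: [0.5765, 0.0134, 0.3143]
eef_rot: [0.984, 0.179, 0.0, -0.0]
ft_force: [-3.3, 1.3, 6.0]
finger_gap: 0.026
grip_force: 58.8
```

```bash
python3 chk.py
```

```text
t 37.15 phi -1.2101 rel 1.602 16 0.00134 tz -0.173 -0.112 j7 -0.9263
```

{"name": "send_rows", "arguments": {"deltas": [{"x": 0, "y": 0, "z": 0, "ax": 0, "ay": 0, "az": 0.015}, {"x": 0, "y": 0, "z": 0, "ax": 0, "ay": 0, "az": 0.03}, {"x": 0, "y": 0, "z": 0, "ax": 0, "ay": 0, "az": 0.04}, {"x": 0, "y": 0, "z": 0, "ax": 0, "ay": 0, "az": 0.05}, {"x": 0, "y": 0, "z": 0, "ax": 0, "ay": 0, "az": 0.05}]}}

```text
time: 37.62
eef_pos: [0.5765, 0.0134, 0.3142]
eef_rot: [0.979, 0.204, 0.0, -0.0]
ft_force: [-2.4, 1.6, 6.2]
finger_gap: 0.0257
grip_force: 58.9
```

```bash
python3 chk.py
```

```text
t 37.6167 phi -1.16 rel 1.6032 15 0.00131 tz -0.126 -0.064 j7 -0.8849
```

{"name": "send_rows", "arguments": {"deltas": [{"x": 0, "y": 0, "z": 0, "ax": 0, "ay": 0, "az": 0.015}, {"x": 0, "y": 0, "z": 0, "ax": 0, "ay": 0, "az": 0.03}, {"x": 0, "y": 0, "z": 0, "ax": 0, "ay": 0, "az": 0.04}, {"x": 0, "y": 0, "z": 0, "ax": 0, "ay": 0, "az": 0.05}, {"x": 0, "y": 0, "z": 0, "ax": 0, "ay": 0, "az": 0.05}]}}

```text
time: 38.08
eef_pos: [0.5765, 0.0134, 0.3142]
eef_rot: [0.974, 0.228, 0.0, -0.0]
ft_force: [-1.8, 1.5, 6.2]
finger_gap: 0.0257
grip_force: 58.9
```

```bash
python3 chk.py
```

```text
t 38.0833 phi -1.1099 rel 1.6015 16 0.00139 tz -0.095 -0.077 j7 -0.8436
```

{"name": "send_rows", "arguments": {"deltas": [{"x": 0, "y": 0, "z": 0, "ax": 0, "ay": 0, "az": 0.015}, {"x": 0, "y": 0, "z": 0, "ax": 0, "ay": 0, "az": 0.03}, {"x": 0, "y": 0, "z": 0, "ax": 0, "ay": 0, "az": 0.04}, {"x": 0, "y": 0, "z": 0, "ax": 0, "ay": 0, "az": 0.05}, {"x": 0, "y": 0, "z": 0, "ax": 0, "ay": 0, "az": 0.05}]}}

```text
time: 38.55
eef_pos: [0.5765, 0.0134, 0.3142]
eef_rot: [0.968, 0.253, 0.0, -0.0]
ft_force: [-2.5, 1.3, 6.3]
finger_gap: 0.0257
grip_force: 58.9
```

```bash
python3 chk.py
```

```text
t 38.55 phi -1.0601 rel 1.5929 14 0.00019 tz -0.259 -0.285 j7 -0.8022
```

{"name": "send_rows", "arguments": {"deltas": [{"x": 0, "y": 0, "z": 0, "ax": 0, "ay": 0, "az": 0.006}, {"x": 0, "y": 0, "z": 0, "ax": 0, "ay": 0, "az": 0.012}, {"x": 0, "y": 0, "z": 0, "ax": 0, "ay": 0, "az": 0.018}, {"x": 0, "y": 0, "z": 0, "ax": 0, "ay": 0, "az": 0.024}, {"x": 0, "y": 0, "z": 0, "ax": 0, "ay": 0, "az": 0.03}]}}

```text
time: 39.02
eef_pos: [0.5765, 0.0134, 0.3143]
eef_rot: [0.964, 0.267, 0.0, -0.0]
ft_force: [-3.2, 2.3, 7.3]
finger_gap: 0.0264
grip_force: 58.9
```

```bash
python3 chk.py
```

```text
t 39.0167 phi -1.0308 rel 1.5895 15 0.00144 tz -0.574 -0.562 j7 -0.7778
```

Torque −0.57 N·m at 49° from the catch, which is the firm stop, so the bolt is drawn. Releasing and moving over to the handle.

{"name": "send_rows", "arguments": {"deltas": [{"x": 0, "y": 0, "z": 0, "ax": 0, "ay": 0, "az": 0}, {"x": 0, "y": 0, "z": 0, "ax": 0, "ay": 0, "az": 0}, {"x": 0, "y": 0, "z": 0, "ax": 0, "ay": 0, "az": 0}, {"x": 0, "y": 0, "z": 2, "ax": 0, "ay": 0, "az": 0}, {"x": 0, "y": 0, "z": 4, "ax": 0, "ay": 0, "az": 0}], "grip": -1}}

```text
time: 39.48
eef_pos: [0.5762, 0.0132, 0.3536]
eef_rot: [0.964, 0.266, -0.001, 0.0]
ft_force: [0.5, 0.2, 0.5]
finger_gap: 0.084
grip_force: 0.0
```

{"name": "send_rows", "arguments": {"deltas": [{"x": 0, "y": 0, "z": 2, "ax": 0, "ay": 0, "az": 0.12}, {"x": -1.5, "y": -0.3, "z": 3, "ax": 0, "ay": 0, "az": 0.24}, {"x": -3, "y": -0.6, "z": 3, "ax": 0, "ay": 0, "az": 0.36}, {"x": -4.5, "y": -0.9, "z": 3, "ax": 0, "ay": 0, "az": 0.48}, {"x": -6, "y": -1.2, "z": 3, "ax": 0, "ay": 0, "az": 0.6}]}}

```text
time: 39.9
eef_pos: [0.5158, 0.0012, 0.384]
eef_rot: [0.84, 0.542, 0.0, 0.0]
ft_force: [1.2, -0.4, -0.4]
finger_gap: 0.0854
grip_force: 0.0
```

{"name": "send_rows", "arguments": {"deltas": [{"x": -1.5, "y": -0.3, "z": 0, "ax": 0, "ay": 0, "az": 0.12}, {"x": -3.1, "y": -0.7, "z": 0, "ax": 0, "ay": 0, "az": 0.24}, {"x": -3.2, "y": -0.7, "z": 0, "ax": 0, "ay": 0, "az": 0.36}, {"x": -3.2, "y": -0.7, "z": 0, "ax": 0, "ay": 0, "az": 0.48}, {"x": -3.2, "y": -0.7, "z": 0, "ax": 0, "ay": 0, "az": 0.6}]}}

```text
time: 40.32
eef_pos: [0.4843, -0.0058, 0.3841]
eef_rot: [0.643, 0.766, 0.0, -0.0]
ft_force: [0.0, 0.4, -0.8]
finger_gap: 0.0853
grip_force: 0.0
```

{"name": "send_rows", "arguments": {"deltas": [{"x": 0, "y": 0, "z": 0, "ax": 0, "ay": 0, "az": 0.03}, {"x": 0, "y": 0, "z": 0, "ax": 0, "ay": 0, "az": 0.03}, {"x": 0, "y": 0, "z": 0, "ax": 0, "ay": 0, "az": 0.03}, {"x": 0, "y": 0, "z": 0, "ax": 0, "ay": 0, "az": 0.03}, {"x": 0, "y": 0, "z": 0, "ax": 0, "ay": 0, "az": 0.03}]}}

```text
time: 40.73
eef_pos: [0.4845, -0.0056, 0.3839]
eef_rot: [0.634, 0.773, -0.0, -0.0]
ft_force: [-0.9, -0.5, -0.5]
finger_gap: 0.0852
grip_force: 0.0
```

```bash
python3 st.py; python3 - <<'E'
from h import *
p=camera_params('wrist');im=snapshot('wrist')[:,:,::-1];cv2.imwrite('pics/w8.png',im)
print(proj(p,[[.4838,-.0055,.161],[.4838+.2*.05,-.0055-.05*.98,.161],[.4838-.2*.05,-.0055+.05*.98,.161]]))
E
```

```text
40.7333 pos [ 0.4845 -0.0056  0.3839] yyaw 0.1977 tilt [-0.0002 -0.0001] j [-0.698  0.146  0.641  2.073 -0.107  0.954  0.198] f [-0.9 -0.5 -0.5] t [ 0.04 -0.03 -0.08] gap 0.0852
[[255.20907018 219.06540966]
 [255.58917318 282.61323724]
 [254.77757573 144.6994734 ]]
```

View pics/w8.png

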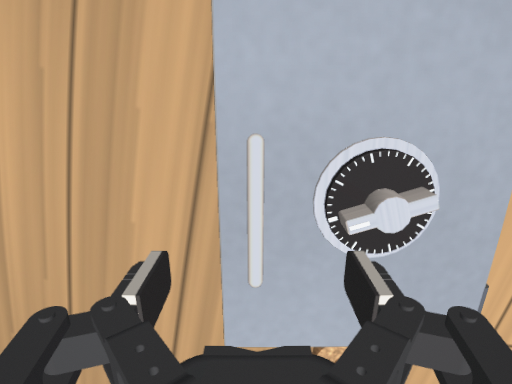

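The handle bar is vertical at column 256, rows 137 to 284, centred between the fingers as predicted. Descending and gripping.

{"name": "send_rows", "arguments": {"deltas": [{"x": 0, "y": 0, "z": -1.5, "ax": 0, "ay": 0, "az": 0}, {"x": 0, "y": 0, "z": -3, "ax": 0, "ay": 0, "az": 0}, {"x": 0, "y": 0, "z": -4.5, "ax": 0, "ay": 0, "az": 0}, {"x": 0, "y": 0, "z": -5.5, "ax": 0, "ay": 0, "az": 0}, {"x": 0, "y": 0, "z": -6.2, "ax": 0, "ay": 0, "az": 0}]}}

```text
time: 41.2
eef_pos: [0.4844, -0.0055, 0.3209]
eef_rot: [0.633, 0.774, -0.001, -0.0]
ft_force: [-0.8, 0.4, 0.4]
finger_gap: 0.0854
grip_force: 0.0
```

{"name": "send_rows", "arguments": {"deltas": [{"x": 0, "y": 0, "z": 0, "ax": 0, "ay": 0, "az": 0}, {"x": 0, "y": 0, "z": 0, "ax": 0, "ay": 0, "az": 0}, {"x": 0, "y": 0, "z": 0, "ax": 0, "ay": 0, "az": 0}, {"x": 0, "y": 0, "z": 0, "ax": 0, "ay": 0, "az": 0}, {"x": 0, "y": 0, "z": 0, "ax": 0, "ay": 0, "az": 0}], "grip": 1}}

```text
time: 41.62
eef_pos: [0.4847, -0.0056, 0.3224]
eef_rot: [0.633, 0.774, 0.0, 0.0]
ft_force: [-0.3, -0.6, 0.4]
finger_gap: 0.0254
grip_force: 0.0
```

{"name": "send_rows", "arguments": {"deltas": [{"x": 0, "y": 0, "z": 0, "ax": 0, "ay": 0, "az": 0}, {"x": 0, "y": 0, "z": 0, "ax": 0, "ay": 0, "az": 0}, {"x": 0, "y": 0, "z": 0, "ax": 0, "ay": 0, "az": 0}, {"x": 0, "y": 0, "z": 0, "ax": 0, "ay": 0, "az": 0}, {"x": 0, "y": 0, "z": 0, "ax": 0, "ay": 0, "az": 0}]}}

```text
time: 42.03
eef_pos: [0.4837, -0.0059, 0.3222]
eef_rot: [0.634, 0.774, -0.001, -0.001]
ft_force: [-13.0, -0.6, 18.0]
finger_gap: 0.0089
grip_force: 58.8
```

```bash
python3 st.py
```

```text
42.0333 pos [ 0.4837 -0.0059  0.3222] yyaw 0.1986 tilt [-0.0025  0.0006] j [-0.653  0.246  0.617  2.134 -0.196  0.818  0.283] f [-13.   -0.6  18. ] t [-0.26  2.83 -0.06] gap 0.0089
```

{"name": "send_rows", "arguments": {"deltas": [{"x": 0, "y": 0, "z": 0.1, "ax": 0, "ay": 0, "az": 0}, {"x": 0, "y": 0, "z": 0.2, "ax": 0, "ay": 0, "az": 0}, {"x": 0.05, "y": 0, "z": 0.3, "ax": 0, "ay": 0, "az": 0}, {"x": 0.05, "y": 0, "z": 0.4, "ax": 0, "ay": 0, "az": 0}, {"x": 0.05, "y": 0, "z": 0.45, "ax": 0, "ay": 0, "az": 0}]}}

```text
time: 42.45
eef_pos: [0.4842, -0.0057, 0.3259]
eef_rot: [0.633, 0.774, -0.001, -0.001]
ft_force: [-4.3, -1.7, -9.9]
finger_gap: 0.0083
grip_force: 58.4
```

```bash
python3 st.py
```

```text
42.45 pos [ 0.4842 -0.0057  0.3259] yyaw 0.1989 tilt [-0.0024 -0.0002] j [-0.657  0.241  0.619  2.13  -0.189  0.826  0.277] f [-4.3 -1.7 -9.9] t [-0.24  1.11 -0.02] gap 0.0083
```

{"name": "send_rows", "arguments": {"deltas": [{"x": 0, "y": 0, "z": 0.05, "ax": 0, "ay": 0, "az": 0}, {"x": 0, "y": 0, "z": 0.1, "ax": 0, "ay": 0, "az": 0}, {"x": 0.05, "y": 0, "z": 0.15, "ax": 0, "ay": 0, "az": 0}, {"x": 0.05, "y": 0, "z": 0.2, "ax": 0, "ay": 0, "az": 0}, {"x": 0.05, "y": 0, "z": 0.2, "ax": 0, "ay": 0, "az": 0}]}}

```text
time: 42.87
eef_pos: [0.4847, -0.0056, 0.3279]
eef_rot: [0.633, 0.774, -0.001, -0.001]
ft_force: [-7.5, -1.6, -7.4]
finger_gap: 0.0085
grip_force: 58.7
```

```bash
python3 st.py
```

```text
42.8667 pos [ 0.4847 -0.0056  0.3279] yyaw 0.199 tilt [-0.0027 -0.0001] j [-0.658  0.238  0.62   2.127 -0.187  0.831  0.275] f [-7.5 -1.6 -7.4] t [-0.18  1.85 -0.05] gap 0.0085
```

The lid rises freely: 6 mm up with a steady force of about 8 N. Lifting along the hinge arc with the tool kept pointing down.

{"name": "send_rows", "arguments": {"deltas": [{"x": 0.26, "y": 0.05, "z": 1.04, "ax": 0, "ay": 0, "az": 0}, {"x": 0.57, "y": 0.11, "z": 2.06, "ax": 0, "ay": 0, "az": 0}, {"x": 0.92, "y": 0.19, "z": 3.07, "ax": 0, "ay": 0, "az": 0}, {"x": 1.33, "y": 0.27, "z": 4.05, "ax": 0, "ay": 0, "az": 0}, {"x": 1.78, "y": 0.36, "z": 5.02, "ax": 0, "ay": 0, "az": 0}]}}

```text
time: 43.28
eef_pos: [0.5024, -0.0022, 0.3792]
eef_rot: [0.634, 0.774, -0.001, -0.001]
ft_force: [-11.9, -1.1, -6.6]
finger_gap: 0.0084
grip_force: 58.4
```

```bash
python3 st.py
```

```text
43.2833 pos [ 0.5024 -0.0022  0.3792] yyaw 0.1986 tilt [-0.0036 -0.    ] j [-0.684  0.192  0.639  2.041 -0.14   0.954  0.227] f [-11.9  -1.1  -6.6] t [-0.21  2.6  -0.08] gap 0.0084
```

{"name": "send_rows", "arguments": {"deltas": [{"x": 0.5, "y": 0.1, "z": 0.94, "ax": 0, "ay": 0, "az": 0}, {"x": 1.05, "y": 0.21, "z": 1.85, "ax": 0, "ay": 0, "az": 0}, {"x": 1.64, "y": 0.33, "z": 2.74, "ax": 0, "ay": 0, "az": 0}, {"x": 2.27, "y": 0.46, "z": 3.59, "ax": 0, "ay": 0, "az": 0}, {"x": 2.94, "y": 0.6, "z": 4.41, "ax": 0, "ay": 0, "az": 0}]}}

```text
time: 43.7
eef_pos: [0.5313, 0.0034, 0.4234]
eef_rot: [0.634, 0.774, -0.002, -0.002]
ft_force: [-23.4, -2.9, 7.0]
finger_gap: 0.0089
grip_force: 58.8
```

```bash
python3 st.py
```

```text
43.7 pos [0.5313 0.0034 0.4234] yyaw 0.1982 tilt [-0.006   0.0001] j [-0.686  0.195  0.645  1.932 -0.134  1.063  0.214] f [-23.4  -2.9   7. ] t [-0.71  5.49 -0.01] gap 0.0089
```

{"name": "send_rows", "arguments": {"deltas": [{"x": 0.61, "y": 0.13, "z": 0.81, "ax": 0, "ay": 0, "az": 0}, {"x": 1.32, "y": 0.27, "z": 1.58, "ax": 0, "ay": 0, "az": 0}, {"x": 2.11, "y": 0.43, "z": 2.29, "ax": 0, "ay": 0, "az": 0}, {"x": 2.93, "y": 0.6, "z": 2.96, "ax": 0, "ay": 0, "az": 0}, {"x": 3.78, "y": 0.77, "z": 3.58, "ax": 0, "ay": 0, "az": 0}]}}

```text
time: 44.12
eef_pos: [0.5697, 0.0109, 0.4604]
eef_rot: [0.634, 0.774, -0.001, -0.002]
ft_force: [-25.3, -2.5, 18.3]
finger_gap: 0.0085
grip_force: 59.9
```

```bash
python3 st.py
```

```text
44.1167 pos [0.5697 0.0109 0.4604] yyaw 0.1981 tilt [-0.0038  0.0004] j [-0.672  0.235  0.648  1.807 -0.155  1.154  0.225] f [-25.3  -2.5  18.3] t [-0.71  5.76 -0.09] gap 0.0085
```

{"name": "send_rows", "arguments": {"deltas": [{"x": 0.78, "y": 0.16, "z": 0.68, "ax": 0, "ay": 0, "az": 0}, {"x": 1.67, "y": 0.34, "z": 1.28, "ax": 0, "ay": 0, "az": 0}, {"x": 2.6, "y": 0.53, "z": 1.8, "ax": 0, "ay": 0, "az": 0}, {"x": 3.55, "y": 0.72, "z": 2.26, "ax": 0, "ay": 0, "az": 0}, {"x": 4.51, "y": 0.92, "z": 2.66, "ax": 0, "ay": 0, "az": 0}]}}

```text
time: 44.53
eef_pos: [0.6157, 0.0203, 0.4869]
eef_rot: [0.634, 0.774, -0.0, -0.0]
ft_force: [-9.6, -4.4, 0.4]
finger_gap: 0.0083
grip_force: 58.6
```

```bash
python3 st.py
```

```text
44.5333 pos [0.6157 0.0203 0.4869] yyaw 0.1983 tilt [-0.0003 -0.0003] j [-0.642  0.307  0.645  1.672 -0.194  1.228  0.245] f [-9.6 -4.4  0.4] t [-0.98  2.44 -0.02] gap 0.0083
```

{"name": "send_rows", "arguments": {"deltas": [{"x": 0.8, "y": 0.16, "z": 0.3, "ax": 0, "ay": 0, "az": 0}, {"x": 1.6, "y": 0.33, "z": 0.55, "ax": 0, "ay": 0, "az": 0}, {"x": 2.3, "y": 0.47, "z": 0.74, "ax": 0, "ay": 0, "az": 0}, {"x": 2.78, "y": 0.57, "z": 0.85, "ax": 0, "ay": 0, "az": 0}, {"x": 2.78, "y": 0.57, "z": 0.85, "ax": 0, "ay": 0, "az": 0}]}}

```text
time: 44.95
eef_pos: [0.6443, 0.026, 0.4963]
eef_rot: [0.634, 0.774, 0.001, 0.001]
ft_force: [-2.3, -2.5, 10.6]
finger_gap: 0.0082
grip_force: 59.1
```

```bash
python3 st.py
```

```text
44.95 pos [0.6443 0.026  0.4963] yyaw 0.1983 tilt [ 0.0027 -0.0006] j [-0.618  0.356  0.641  1.594 -0.22   1.262  0.257] f [-2.3 -2.5 10.6] t [-0.53  1.02 -0.12] gap 0.0082
```

Lid at about 1.17 rad. Opening the fingers only partly, so they don't push the lid, then withdrawing straight up.

{"name": "send_rows", "arguments": {"deltas": [{"x": 0, "y": 0, "z": 0, "ax": 0, "ay": 0, "az": 0}, {"x": 0, "y": 0, "z": 0, "ax": 0, "ay": 0, "az": 0}, {"x": 0, "y": 0, "z": 0, "ax": 0, "ay": 0, "az": 0}, {"x": 0, "y": 0, "z": 0, "ax": 0, "ay": 0, "az": 0}, {"x": 0, "y": 0, "z": 0, "ax": 0, "ay": 0, "az": 0}], "grip": 0.45}}

```text
time: 45.37
eef_pos: [0.6435, 0.0267, 0.4939]
eef_rot: [0.633, 0.774, 0.0, 0.0]
ft_force: [-0.8, 0.1, 0.3]
finger_gap: 0.0235
grip_force: 0.0
```

```bash
python3 st.py
```

```text
45.3667 pos [0.6435 0.0267 0.4939] yyaw 0.1991 tilt [0.0004 0.0001] j [-0.619  0.357  0.64   1.598 -0.221  1.26   0.258] f [-0.8  0.1  0.3] t [-0.02  0.   -0.08] gap 0.0235
```

{"name": "send_rows", "arguments": {"deltas": [{"x": 0, "y": 0, "z": 0.5, "ax": 0, "ay": 0, "az": 0}, {"x": 0, "y": 0, "z": 1, "ax": 0, "ay": 0, "az": 0}, {"x": 0, "y": 0, "z": 2, "ax": 0, "ay": 0, "az": 0}, {"x": 0, "y": 0, "z": 3, "ax": 0, "ay": 0, "az": 0}, {"x": 0, "y": 0, "z": 4, "ax": 0, "ay": 0, "az": 0}]}}

```text
time: 45.78
eef_pos: [0.6435, 0.0265, 0.5351]
eef_rot: [0.633, 0.774, 0.0, 0.0]
ft_force: [0.1, 0.5, 0.4]
finger_gap: 0.0236
grip_force: 0.0
```

```bash
python3 st.py
```

```text
45.7833 pos [0.6435 0.0265 0.5351] yyaw 0.1989 tilt [0.0006 0.0001] j [-0.626  0.333  0.65   1.539 -0.205  1.338  0.244] f [0.1 0.5 0.4] t [-0.04 -0.   -0.01] gap 0.0236
```

{"name": "send_rows", "arguments": {"deltas": [{"x": 0, "y": 0, "z": 1.5, "ax": 0, "ay": 0, "az": 0}, {"x": 0, "y": 0, "z": 3, "ax": 0, "ay": 0, "az": 0}, {"x": 0, "y": 0, "z": 4.5, "ax": 0, "ay": 0, "az": 0}, {"x": 0, "y": 0, "z": 6, "ax": 0, "ay": 0, "az": 0}, {"x": 0, "y": 0, "z": 6, "ax": 0, "ay": 0, "az": 0}]}}

```text
time: 46.2
eef_pos: [0.6435, 0.0261, 0.5975]
eef_rot: [0.633, 0.774, 0.002, 0.001]
ft_force: [0.9, -0.2, 0.4]
finger_gap: 0.0234
grip_force: 0.0
```

```bash
python3 st.py; python3 - <<'E'
from h import *
im=snapshot('scene')[:,:,::-1];cv2.imwrite('pics/s9.png',im)
a=cv2.imread('pics/scene0.png')
# tumbler / cork / brush regions unchanged?
for n,(x0,y0,x1,y1) in dict(cork=(180,270,220,310),brush=(285,160,345,182),tumbler=(275,138,302,170)).items():
    print(n,cv2.absdiff(a[y0:y1,x0:x1],im[y0:y1,x0:x1]).mean().round(2))
p=camera_params('scene')
# lid front corners (hinge-centred) at several angles
d=np.array([.98,.199,0]);y=np.array([-.199,.98,0]);H=np.array([.6893,.0362,.12])
for al in(1.0,1.17,1.3): print(al,[proj(p,H-d*.24*np.cos(al)+np.array([0,0,.24*np.sin(al)])+k*y)[0].round(0) for k in(-.15,.15)])
E
```

```text
46.2 pos [0.6435 0.0261 0.5975] yyaw 0.1987 tilt [0.0043 0.0008] j [-0.629  0.309  0.662  1.438 -0.19   1.455  0.23 ] f [ 0.9 -0.2  0.4] t [ 0.   -0.09 -0.08] gap 0.0234
cork 4.99
brush 11.14
tumbler 19.85
1.0 [array([205., 193.]), array([267., 124.])]
1.17 [array([216., 195.]), array([277., 124.])]
1.3 [array([225., 198.]), array([286., 125.])]
```

Picture allowance is used up, so I do one numeric check from the top camera before handing in.

```bash
python3 - <<'E'
from h import *
im=snapshot('top')[:,:,::-1];a=cv2.imread('pics/top0.png')
for n,(x0,y0,x1,y1) in dict(cork=(352,168,390,202),brush=(153,168,207,226),tumbler=(170,212,205,245)).items():
    d=cv2.absdiff(a[y0:y1,x0:x1],im[y0:y1,x0:x1]).max(2);print(n,d.mean().round(2),(d>40).mean().round(3))
print('chest',[im[y,x].tolist() for x,y in((240,240),(250,200),(320,225))],[a[y,x].tolist() for x,y in((240,240),(250,200),(320,225))])
s=read_state();print(s['ft_force'].round(1),s['time']); print(job_done())
E
```

```text
cork 25.08 0.166
brush 11.69 0.0
tumbler 12.5 0.0
chest [[105, 98, 93], [134, 125, 118], [134, 157, 174]] [[145, 135, 129], [143, 133, 127], [141, 132, 125]]
[-0.3 -0.4 -0. ] 46.3
the job is handed in; nothing more can be done
None
```

The chest is unlocked on 25-30-18, its lid is standing open at about 1.17 of 1.5 rad, and the gripper is clear of it. I handed the job in at 46.3 s without touching anything beside the chest; the cork wheel's picture had changed partly by then, probably the lid or arm in view, and I had no pictures left to check.

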